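# Hang the washed baskets on the swing arm to drain

### The job

Hang the two dip baskets by their bails on the swing arm of the drain stand, the small one in the inner dip and the large one in the outer dip, and leave the arm swung back fully home so that both drain over the tray; the arm is parked there now with its open end away from you, so swing it out first. Keep the baskets upright with the corks and the lid still in them, and leave the tin, the bottles and the mug where they stand.

Things in the scene. Friction and masses are not known exactly. Their poses are not given: they have to be found in the camera images.
- drain_stand: fixed steel drain stand. Origin: foot of its post, on the worktop. x runs from the post over the drip tray. The post is 18 mm thick with a 27 mm hub on top, 193 mm high in all; the tray lies beyond it, x from 25 to 247 mm, y within 78 mm, its rim 21 mm high
- swing_arm (a joint): angle of the swing arm on the post, rad: 0 = against its home stop, arm pointing along the stand's x over the tray; grows as it swings out to the stand's -y side (clockwise from above), at most 2.1. Stiff: it stays where it is left (about 1 N at its end moves it).
- inner_seat (a point): point in the middle of the inner dip of the swing arm, 58 mm from the post's axis, 167 mm above the worktop: where the centre line of the bail's crook lies when it is fully down in this dip. It moves with the arm; z up, x along the arm towards its free end
- outer_seat (a point): point in the middle of the outer dip of the swing arm, 165 mm from the post's axis, 167 mm above the worktop: where the centre line of the bail's crook lies when it is fully down in this dip. It moves with the arm; z up, x along the arm towards its free end
- push_point (a point): the arm is a bent steel strap 14 mm wide, 5 mm thick, its middle 172 mm above the worktop, with two 14 mm deep V dips; its free end turns up from 206 mm to 219 mm out, 190 mm high. Here: the middle of the strap between the outer dip and the upturned end, 200 mm from the post's axis, 172 mm high: a place to push the arm sideways
- small_basket: steel wire basket, x 64 mm, y 100 mm, walls 45 mm high, open top; rigid upright bail of 8 mm wire in its y-z plane: legs at y -50 and +50, straight grip bars from |y| 21 to 42 mm, centre line 120 mm above the underside; between them a raised crook (|y| < 12.5 mm, centre line 127 mm up) that sits on the arm. Two washed corks lie in it. Origin: centre of underside, z up. 0.22 kg
- small_basket_bail (a point): the centre line of the crook in the middle of the small basket's bail, 127 mm above the basket's underside
- large_basket: steel wire basket, x 104 mm, y 100 mm, walls 45 mm high, open top; rigid upright bail of 8 mm wire in its y-z plane: legs at y -50 and +50, straight grip bars from |y| 21 to 42 mm, centre line 120 mm above the underside; between them a raised crook (|y| < 12.5 mm, centre line 127 mm up) that sits on the arm. A washed black tin lid lies in it. Origin: centre of underside, z up. 0.29 kg
- large_basket_bail (a point): the centre line of the crook in the middle of the large basket's bail, 127 mm above the basket's underside
- cork_a: cork, 26 mm, in the small basket; origin: centre of its underside
- cork_b: the other cork, alike
- tin_lid: black tin lid, 90 mm across, 13 mm thick, in the large basket; origin: centre of its underside
- ink_tin: bystander: closed ink tin, 71 mm across, 62 mm tall; origin: centre of the underside
- dropper_bottle: bystander: brown bottle with a black dropper top, 33 mm across, 102 mm tall; origin: centre of the underside
- varnish_bottle: bystander: small bottle of pink varnish with a tan cap, 31 mm across, 79 mm tall; origin: centre of the underside
- tea_mug: bystander: blue and white tea mug, 78 mm across (114 mm with its handle), 92 mm tall; origin: centre of the underside
Mind the look-alikes: they are no part of the job. What is shaped like the large_basket but pink is not meant.

How it is judged:
At the end, for the whole second after the job is handed in: The small basket hangs in the inner dip and the large one in the outer dip (crook within 12 mm of the seat, tilted less than 0.35 rad, a little sway allowed: slower than 0.4 m/s), the arm is within 0.06 rad of its home stop, both corks lie in the small basket and the lid in the large one (distance between small_basket_bail and inner_seat below 0.012 m and angle between each of small_basket, large_basket's own z axis and vertical below 0.35 rad and linear speed of each of small_basket, large_basket below 0.4 m/s and distance between large_basket_bail and outer_seat below 0.012 m and value of joint swing_arm below 0.06 rad and distance between each of cork_a, cork_b and small_basket below 0.065 m and distance between tin_lid and large_basket below 0.045 m); the robot touches nothing.
It fails at once if a bystander was moved by more than 30 mm (distance of any of ink_tin, dropper_bottle, varnish_bottle, tea_mug from where it was at the start of the episode above 0.03 m).
It fails at once if a basket was tipped by more than 0.8 rad (angle between any of small_basket, large_basket's own z axis and vertical above 0.8 rad).
It also fails if it takes over 72 s, if anything falls off the work surface, if the arm or the gripper's body presses on something with over 40 N, if the wrist force passes 120 N, or if a joint passes its speed limit or range.

### The arm

A 7-joint arm with a two-finger parallel gripper is mounted at the origin on the work surface; the furniture and walls round the work are solid. World frame = base frame: x ahead of the robot, y to its left, z up, the work surface at z = 0. Lengths are in m, angles in rad, forces in N, time in s.
With the tool pointing down it reaches from about 0.4 to 0.85 m from the base axis. Payload 10.4 kg.
Tool frame: the origin (TCP) lies on the centre line of the jaws, within the pads' length; the fingertips stand 17 mm ahead of it and the grasp point (between the pads) lies 2 mm behind it (manip.tcp_to_tips is the distance from the TCP to the fingertips, in m); z points along the fingers, x is the direction in which the jaws open and shut, and the axes are right-handed (so a half turn about z gives the same grasp; the last joint's range is limited). The gripper opens to 85 mm and grips with 20 to 120 N. Pads are 22 mm wide; open, the fingers measure 114 mm over their backs; the gripper's body (76 mm by 85 mm) begins 54 mm behind the grasp point. The pads swing forward as they close: fully open they stand 13 mm farther back than shut.
Start: joints at [1.153, 0.332, -0.065, 1.46, 0.022, 1.35, -0.088], TCP at [0.24, -0.577, 0.248] pointing down, gripper open.
Joint ranges: [-2.6, 2.6], [-0.5, 2.12], [-1.47, 1.34], [0.16, 2.42], [-1.27, 4.41], [0.06, 2.06], [-2.6, 2.6]. Speed limits (rad/s): [2.22, 2.22, 2.79, 2.79, 3.14, 3.14, 3.14].

### API

Orientations are given as a unit quaternion [x, y, z, w].
In Python, from workcell import manip gives the robot as it stands.
- The arm moves only by the shell command python3 -m pendant 'ROWS' [FORCE]. ROWS is JSON, a list of rows, each a list of 3 entries, a list of its own where there are three numbers: the shift along the world's x, y, z in cm, then the turn, a rotation vector about the world's x, y, z in degrees, then the closure in counts, from 0 (fully open) to 255 (shut). A call has 1 to 12 rows; each row shifts and turns the pose as measured when the row begins; what a row does not reach is not made up. A row lasts 1/8 s, in which the tool goes at most 62.5 mm and 10.7 degrees, less where a joint would pass 70% of its speed; a pose out of reach is approached as far as the arm can. A call is refused whole if a number of a shift passes 6.25 or a number of a turn 10.7, either way. A call with a gripper value outside its range is refused whole. The fingers move at their own pace and stop on an object; FORCE is the grip in N (left out, the last holds). Time passes only in rows, so rows that do not move let the fingers close. It gives the time, the measured TCP pose, the force and the opening at its end, in the units of the state.
- manip.get_obs(): the state, without advancing time (a new reading comes with each control period).
- manip.camera(name): name is "scene" or "top" or "wrist"; returns a dict with "pixels" (420x560x3 uint8, red, green, blue), "range_z" (420x560 float32, m along the optical axis (not along the pixel's ray), 0 where there is no reading), "K" (3x3 intrinsics, pixels), "origin" and "rotation" of the camera in the world; the wrist camera has in their place "hand_eye" (4x4, takes a point from camera to tool coordinates, whose origin is the TCP and whose axes are the tool frame's). Camera axes: x right, y down, z forward; pixel columns grow to the right and rows downward; lengths in m; the calibration is good to about 2 mm. A picture is of the moment at which its call begins: read the wrist's pose just before it.
- manip.hand_in(): hands the job in, once; it reports no verdict.
The state is a dict: "clock": time; "joint_pos": joint angles; "joint_velocities": joint speeds; "tau": joint torques, N m; "position": TCP position; "ee_rot": TCP orientation; "ft_force": force on the tool from outside, world axes, zero at the start; "torque": the same for the moment, N m; "grip_width": opening from 0.0 (shut) to 1.0 (fully open).
Only numpy, scipy, OpenCV 4.12 (cv2) and the standard library are available. Lean on these libraries where they do the work, as an engineer would, in place of code of your own. Each camera call takes 0.05 s, during which the arm holds its last target.

## Working session

There is one attempt and no reset: what is moved stays moved. The work goes in short steps, Python scripts to look and compute and a shell command to move; the robot and the scene stay as the last step left them, time stands still between calls to the robot, and variables do not carry over. Pictures are saved under pics/ and viewed, and the job is handed in when it is done.

```bash
ls; mkdir -p pics
cat > h.py <<'E'
import numpy as np, cv2, pickle
from workcell import manip
from scipy.spatial.transform import Rotation as R
def snap(name, tag):
    o=manip.get_obs(); c=manip.camera(name)
    c=dict(c); c['obs']=o
    pickle.dump(c,open(f'pics/{tag}.pkl','wb'))
    cv2.imwrite(f'pics/{tag}.png',c['pixels'][:,:,::-1])
    return c
def load(tag): return pickle.load(open(f'pics/{tag}.pkl','rb'))
def cam_pose(c):
    if 'hand_eye' in c:
        o=c['obs']; T=np.eye(4); T[:3,:3]=R.from_quat(o['ee_rot']).as_matrix(); T[:3,3]=o['position']
        M=T@np.array(c['hand_eye']); return M[:3,3],M[:3,:3]
    return np.array(c['origin']),np.array(c['rotation'])
def ray(c,u,v):
    p,r=cam_pose(c); K=np.array(c['K'])
    d=r@np.linalg.inv(K)@np.array([u,v,1.]); return p,d
def px(c,u,v,w=0):
    p,d=ray(c,u,v); z=c['range_z'][int(round(v)),int(round(u))]; return p+d*z
def atz(c,u,v,z):
    p,d=ray(c,u,v); return p+d*(z-p[2])/d[2]
def tri(rays):
    A=np.zeros((3,3));b=np.zeros(3)
    for p,d in rays:
        d=d/np.linalg.norm(d);P=np.eye(3)-np.outer(d,d);A+=P;b+=P@p
    x=np.linalg.solve(A,b); return x,[np.linalg.norm((np.eye(3)-np.outer(d,d)/(d@d))@(x-p)) for p,d in rays]
def proj(c,X):
    p,r=cam_pose(c); q=np.array(c['K'])@(r.T@(np.array(X)-p)); return q[:2]/q[2]
def cloud(c):
    p,r=cam_pose(c);K=np.array(c['K']);z=c['range_z'];v,u=np.mgrid[:z.shape[0],:z.shape[1]]
    d=np.stack([(u-K[0,2])/K[0,0],(v-K[1,2])/K[1,1],np.ones_like(u)],-1)*z[...,None]
    return d@r.T+p
def crop(tag,u0,v0,u1,v1,s,out):
    im=cv2.imread(f'pics/{tag}.png')[v0:v1,u0:u1]
    cv2.imwrite(f'pics/{out}.png',cv2.resize(im,None,fx=s,fy=s,interpolation=cv2.INTER_CUBIC))
E
python3 - <<'E'
from h import *
for n in ['scene','top','wrist']:
    c=snap(n,n+'0'); print(n,cam_pose(c)[0].round(3),cam_pose(c)[1].round(2).tolist(),np.array(c['K']).round(1).tolist())
o=manip.get_obs(); print(o)
E
```

```text
pics
scene [-0.212  0.946  1.101] [-0.35, 0.85, -0.37, 0.15] [[507.8, 0.0, 282.3], [0.0, 507.8, 208.6], [0.0, 0.0, 1.0]]
top [-0.145  0.522  1.608] [-0.5, 0.83, -0.2, 0.13] [[521.9, 0.0, 279.7], [0.0, 521.9, 211.6], [0.0, 0.0, 1.0]]
wrist [ 0.308 -0.547  0.374] [[0.38, -0.88, -0.27], [-0.92, -0.37, -0.11], [-0.0, 0.29, -0.96]] [[300.4, 0.0, 274.5], [0.0, 300.4, 209.2], [0.0, 0.0, 1.0]]
{'clock': 0.15, 'joint_pos': array([ 1.15339515,  0.33273555, -0.0647008 ,  1.46073531,  0.02159794,
        1.34990502, -0.08848342]), 'joint_velocities': array([-0.00025562, -0.00081686, -0.00154642, -0.00359306,  0.00016021,
        0.00015587, -0.00138106]), 'tau': array([-2.08829197e-04, -6.25832319e+01,  4.90812538e-02, -3.91857219e+01,
        1.63794839e-02,  7.39296520e-03,  7.99568556e-05]), 'position': array([ 0.24029125, -0.5766773 ,  0.24769942]), 'ee_rot': array([ 8.32062256e-01, -5.54681986e-01, -4.64525796e-04, -2.83148513e-04]), 'ft_force': array([-0.54192613,  0.14078038, -0.34020123]), 'torque': array([0.01148975, 0.00185865, 0.00026958]), 'grip_width': 0.9974402385980906}
```

```bash
sed -i "s/return np.array(c\['origin'\]),np.array(c\['rotation'\])/return np.array(c['origin']),R.from_quat(c['rotation']).as_matrix()/" h.py
python3 - <<'E'
from h import *
for t in ['scene0','top0']:
    c=load(t); print(cam_pose(c)[1].round(2)); print(px(c,280,210))
E
```

```text
[[-0.7  -0.48  0.52]
 [-0.71  0.48 -0.52]
 [ 0.   -0.73 -0.68]]
[6.36480342e-01 1.16592735e-01 1.96924294e-04]
[[-0.47 -0.78  0.42]
 [-0.88  0.42 -0.21]
 [-0.01 -0.47 -0.88]]
[0.62446983 0.13477179 0.00294759]
```

View pics/scene0.png

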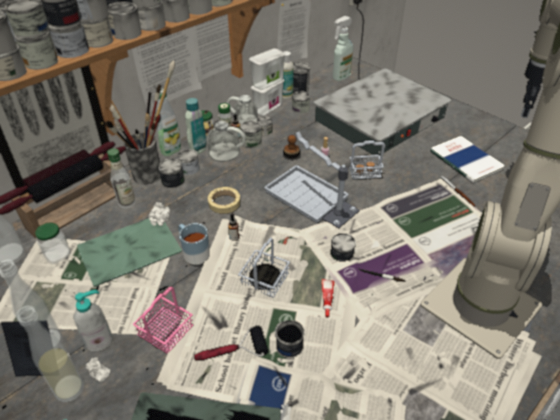

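View pics/top0.png

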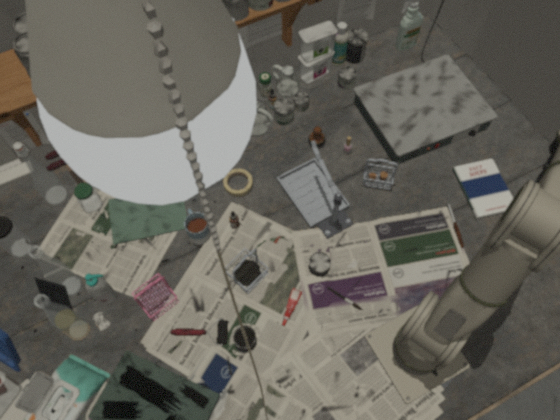

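View pics/wrist0.png

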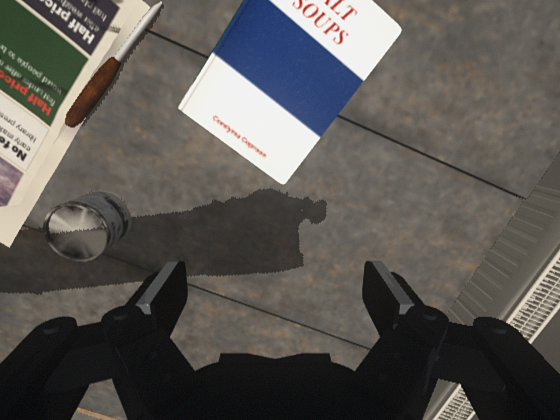

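Run:
```python
from h import *
crop('scene0',225,120,425,270,4,'s0c'); crop('scene0',215,200,375,310,5,'s0d')
crop('top0',210,110,410,260,4,'t0c')
```

```text
(no output)
```

View pics/s0c.png

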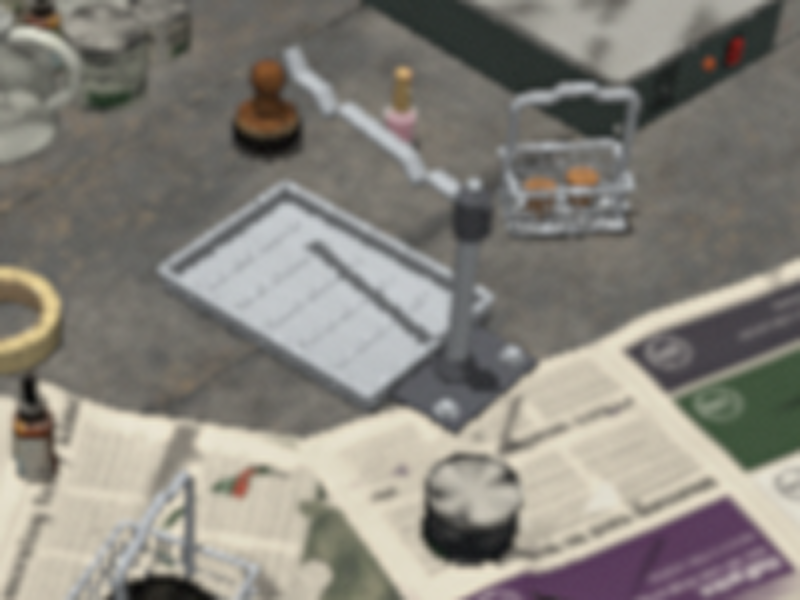

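View pics/s0d.png

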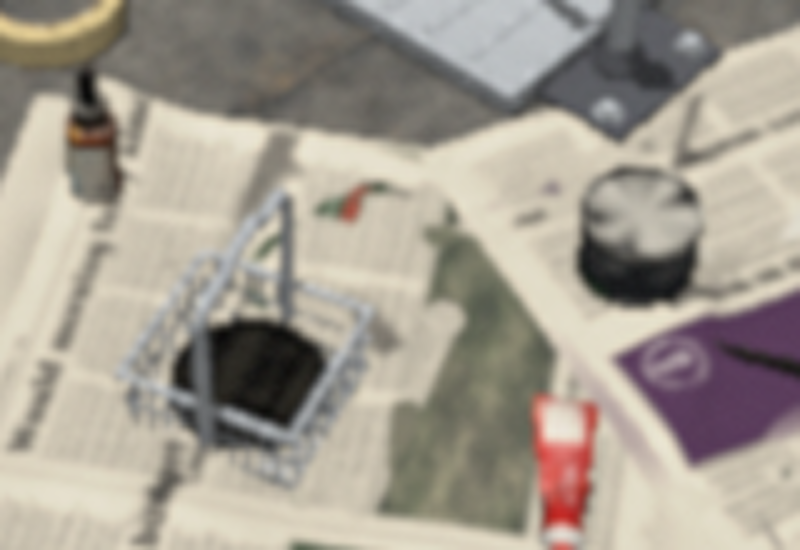

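View pics/t0c.png

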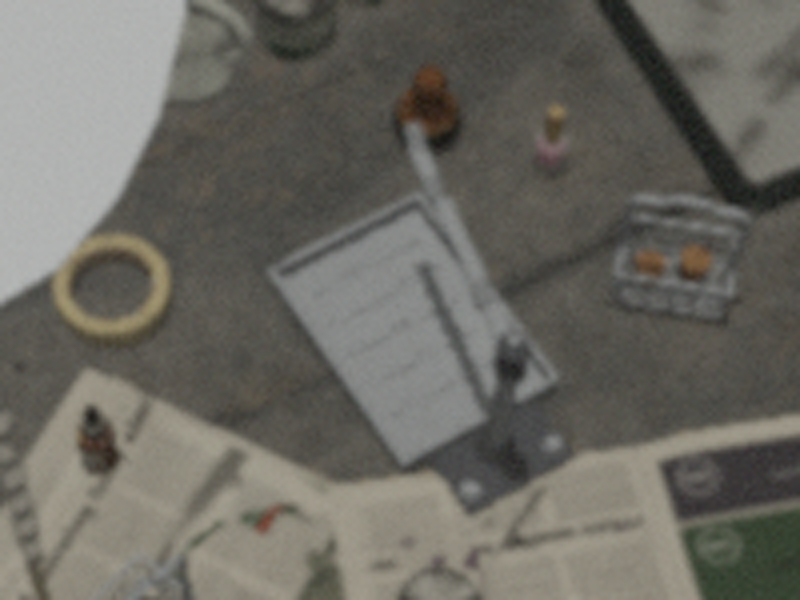

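Run:
```python
from h import *
s=load('scene0');t=load('top0')
S=lambda u,v:(225+u/4,120+v/4); D=lambda u,v:(215+u/5,200+v/5); T=lambda u,v:(210+u/4,110+v/4)
for n,a,b in [('hub',S(475,188),T(510,342)),('tip',S(292,52),T(412,128)),('sb crook',S(574,88),T(690,200)),('sbL',S(515,103),T(637,204)),('sbR',S(636,96),T(748,214)),('varn top',S(403,72),T(556,108)),('ink',S(472,484),T(440,585)),('drop',S(28,385),T(92,415)),('postfoot',S(455,372),T(505,460)),('bolt1',S(513,355),T(554,443)),('bolt2',S(445,408),T(470,490)),('traynear',S(370,400),T(405,465)),('trayfarL',S(163,268),T(270,270)),('trayfarR',S(287,183),T(418,195)),('traynearR',S(492,297),T(556,380))]:
    x,e=tri([ray(s,*a),ray(t,*b)]); print(n,x.round(3),np.round(e,4),'depth',px(s,*a).round(3),px(t,*b).round(3))
for n,a in [('lbA',D(287,197)),('lbB',D(200,315)),('mug',(195,235))]:
    print(n,px(s,*a).round(3), atz(s,*a,.12).round(3))
```

```text
hub [ 0.495 -0.004  0.186] [0.0015 0.0015] depth [ 0.491 -0.001  0.19 ] [0.492 0.    0.197]
tip [ 0.713 -0.039  0.183] [0.0004 0.0004] depth [ 0.708 -0.034  0.188] [ 0.713 -0.038  0.184]
sb crook [ 0.574 -0.234  0.121] [0.0001 0.0001] depth [ 0.568 -0.226  0.127] [ 0.565 -0.224  0.14 ]
sbL [ 0.601 -0.197  0.109] [0.0034 0.0034] depth [ 0.6   -0.19   0.114] [ 0.652 -0.251 -0.001]
sbR [ 0.542 -0.276  0.108] [0.002 0.002] depth [ 0.533 -0.266  0.117] [ 0.538 -0.269  0.121]
varn top [ 0.739 -0.21   0.068] [0.0011 0.0011] depth [ 0.73  -0.201  0.076] [ 0.735 -0.205  0.076]
ink [0.392 0.106 0.035] [0.0044 0.0044] depth [0.374 0.124 0.059] [0.391 0.112 0.05 ]
drop [0.647 0.299 0.087] [0.0016 0.0016] depth [0.642 0.304 0.094] [0.645 0.298 0.087]
postfoot [ 0.488 -0.006  0.002] [0.0064 0.0064] depth [0.483 0.01  0.019] [ 0.481 -0.008  0.004]
bolt1 [ 0.477 -0.055 -0.001] [0.0002 0.0002] depth [ 0.47  -0.046  0.009] [ 0.47  -0.048  0.019]
bolt2 [0.472 0.033 0.004] [0.0008 0.0008] depth [0.465 0.043 0.015] [0.468 0.035 0.01 ]
traynear [0.516 0.071 0.008] [0.0003 0.0003] depth [0.517 0.071 0.007] [0.517 0.071 0.006]
trayfarL [0.739 0.084 0.015] [0.0009 0.0009] depth [0.734 0.086 0.019] [0.733 0.087 0.027]
trayfarR [ 0.747 -0.073  0.013] [0.0004 0.0004] depth [ 0.736 -0.062  0.025] [ 0.747 -0.073  0.015]
traynearR [ 0.523 -0.083  0.015] [0.0003 0.0003] depth [ 0.519 -0.077  0.021] [ 0.529 -0.089 -0.001]
lbA [0.479 0.3   0.116] [0.476 0.302 0.12 ]
lbB [0.448 0.391 0.119] [0.447 0.392 0.12 ]
mug [0.69  0.406 0.055] [0.635 0.439 0.12 ]
```

```bash
cat >> h.py <<'E'
def pose(yaw,pos):
    # tool down, tool x at yaw
    a=np.deg2rad(yaw); X=np.array([np.cos(a),np.sin(a),0]);Z=np.array([0,0,-1.]);Y=np.cross(Z,X)
    return R.from_matrix(np.stack([X,Y,Z],1)).as_quat(),np.array(pos)
def yaw(o):
    m=R.from_quat(o['ee_rot']).as_matrix(); return np.rad2deg(np.arctan2(m[1,0],m[0,0])), m[:,2]
E
python3 - <<'E'
from h import *
c=load('wrist0'); print(np.array(c['hand_eye']).round(3)); print(yaw(c['obs']))
for p in [(0.45,-0.3,0.4),(0.42,-0.12,.4),(0.4,-0.2,.42)]:
  for y in [-67,-40,0,-100]:
    q,P=pose(y,p); d=dict(c); d['obs']=dict(position=P,ee_rot=q)
    print(p,y,[proj(d,X).round().tolist() for X in [(.493,0,.19),(.711,-.037,.185),(.574,-.23,.125),(.74,-.21,.07)]],cam_pose(d)[0].round(3))
E
```

```text
[[ 1.    -0.001  0.001 -0.002]
 [ 0.     0.957  0.29  -0.074]
 [-0.001 -0.29   0.957 -0.126]
 [ 0.     0.     0.     1.   ]]
(np.float64(-67.37987042924104), array([-5.71006157e-04,  1.17807256e-03, -9.99999143e-01]))
(0.45, -0.3, 0.4) -67 [[14.0, 31.0], [107.0, -222.0], [262.0, 60.0], [300.0, -75.0]] [ 0.517 -0.27   0.526]
(0.45, -0.3, 0.4) -40 [[97.0, -96.0], [314.0, -266.0], [316.0, 67.0], [404.0, -30.0]] [ 0.496 -0.242  0.526]
(0.45, -0.3, 0.4) 0 [[326.0, -159.0], [564.0, -100.0], [372.0, 121.0], [477.0, 106.0]] [ 0.448 -0.226  0.526]
(0.45, -0.3, 0.4) -100 [[13.0, 194.0], [-43.0, -32.0], [203.0, 88.0], [165.0, -44.0]] [ 0.523 -0.311  0.526]
(0.42, -0.12, 0.4) -67 [[196.0, 77.0], [319.0, -154.0], [404.0, 97.0], [438.0, -34.0]] [ 0.487 -0.09   0.526]
(0.42, -0.12, 0.4) -40 [[255.0, 51.0], [461.0, -83.0], [417.0, 164.0], [493.0, 71.0]] [ 0.466 -0.062  0.526]
(0.42, -0.12, 0.4) 0 [[347.0, 71.0], [545.0, 109.0], [381.0, 250.0], [474.0, 224.0]] [ 0.418 -0.046  0.526]
(0.42, -0.12, 0.4) -100 [[156.0, 140.0], [128.0, -113.0], [344.0, 33.0], [303.0, -104.0]] [ 0.493 -0.131  0.526]
(0.4, -0.2, 0.42) -67 [[135.0, 29.0], [244.0, -208.0], [351.0, 57.0], [385.0, -72.0]] [ 0.467 -0.17   0.546]
(0.4, -0.2, 0.42) -40 [[218.0, -27.0], [422.0, -170.0], [390.0, 106.0], [468.0, 15.0]] [ 0.446 -0.142  0.546]
(0.4, -0.2, 0.42) 0 [[367.0, -12.0], [567.0, 31.0], [396.0, 193.0], [488.0, 173.0]] [ 0.398 -0.126  0.546]
(0.4, -0.2, 0.42) -100 [[90.0, 134.0], [51.0, -105.0], [275.0, 32.0], [236.0, -99.0]] [ 0.473 -0.211  0.546]
```

Run:
```python
from h import *
import itertools
c=load('wrist0'); pts=[(.493,0,.19),(.711,-.037,.185),(.61,-.19,.11),(.54,-.28,.11)]
res=[]
for x,y,z,w in itertools.product(np.arange(.4,.65,.03),np.arange(-.3,.1,.03),[.35,.42,.48],range(-120,20,10)):
    q,P=pose(w,(x,y,z)); d=dict(c); d['obs']=dict(position=P,ee_rot=q)
    U=np.array([proj(d,X) for X in pts]); m=min(U[:,0].min(),560-U[:,0].max(),U[:,1].min(),300-U[:,1].max())
    res.append((m-150*z,m,x,y,z,w,U.round().tolist()))
res.sort(key=lambda r:-r[0]); 
for r in res[:6]: print(r)
```

```text
(np.float64(1.2783317395728488), np.float64(73.27833173957285), np.float64(0.5500000000000002), np.float64(-0.06000000000000022), 0.48, -120, [[259.0, 227.0], [198.0, 74.0], [329.0, 89.0], [401.0, 100.0]])
(np.float64(1.0531024035264949), np.float64(73.0531024035265), np.float64(0.6100000000000002), np.float64(-0.21000000000000008), 0.48, -80, [[121.0, 226.0], [157.0, 73.0], [263.0, 163.0], [308.0, 212.0]])
(np.float64(0.5646899033617103), np.float64(72.56468990336171), np.float64(0.5800000000000002), np.float64(-0.03000000000000025), 0.48, -80, [[245.0, 227.0], [298.0, 74.0], [374.0, 164.0], [413.0, 213.0]])
(np.float64(-0.7837463672123306), np.float64(71.21625363278767), np.float64(0.5800000000000002), np.float64(-0.06000000000000022), 0.48, -70, [[216.0, 215.0], [293.0, 72.0], [354.0, 175.0], [385.0, 229.0]])
(np.float64(-1.0264150317048006), np.float64(70.9735849682952), np.float64(0.5800000000000002), np.float64(-2.7755575615628914e-16), 0.48, -120, [[305.0, 224.0], [249.0, 71.0], [372.0, 86.0], [444.0, 97.0]])
(np.float64(-1.3073342906363905), np.float64(70.69266570936361), np.float64(0.5200000000000001), np.float64(-0.12000000000000016), 0.48, -120, [[214.0, 229.0], [146.0, 78.0], [285.0, 92.0], [358.0, 102.0]])
```

```bash
python3 -m pendant '[[[2.5,4,4],[0,0,0],0],[[3,4.7,4],[0,0,0],0],[[3,4.7,3],[0,0,0],0],[[3,4.7,3],[0,0,0],0],[[3,4.7,2],[0,0,0],0],[[3,4.7,2],[0,0,0],0],[[3,4.7,2],[0,0,0],0],[[3,4.7,1],[0,0,0],0],[[3,4.7,0],[0,0,0],0],[[3,4.7,0],[0,0,0],0],[[3,4.7,0],[0,0,0],0],[[0,0,0],[0,0,0],0]]'
python3 - <<'E'
from h import *
c=snap('wrist','w1'); print(c['obs']['position'],yaw(c['obs']))
E
```

```text
clock: 1.65
position: [0.566, -0.0519, 0.4569]
ee_rot: [0.831, -0.556, -0.003, -0.002]
ft_force: [-0.9, -0.5, 1.2]
grip_width: 1.0
[ 0.56603284 -0.05190498  0.45689098] (np.float64(-67.54648163240459), array([-0.00361437,  0.00629413, -0.99997366]))
```

View pics/w1.png

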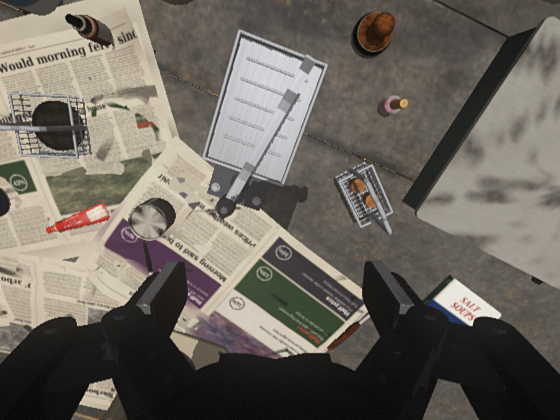

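Run:
```python
from h import *
crop('w1',190,20,410,235,3.5,'w1a'); crop('w1',320,150,410,245,7,'w1b')
```

```text
(no output)
```

View pics/w1a.png

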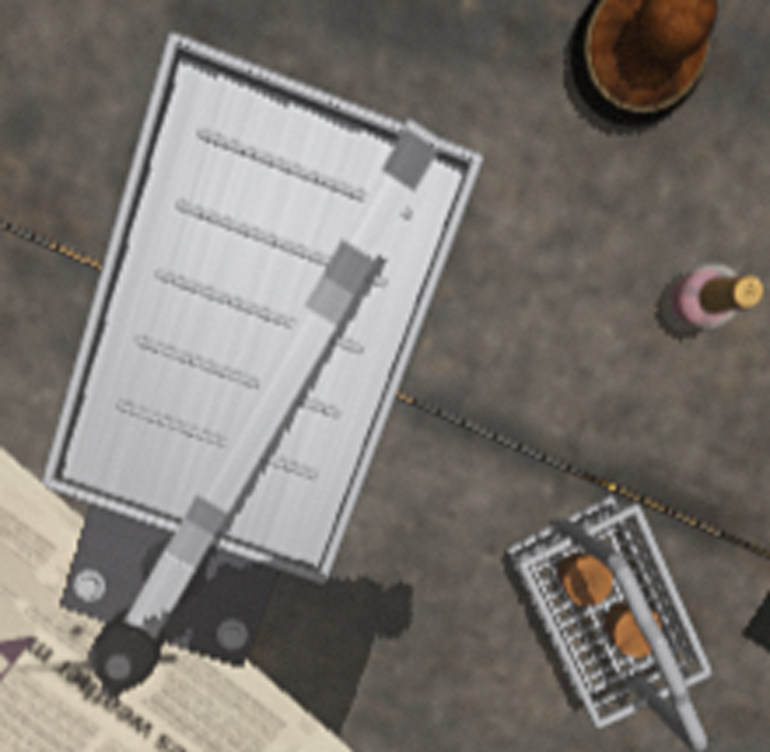

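View pics/w1b.png

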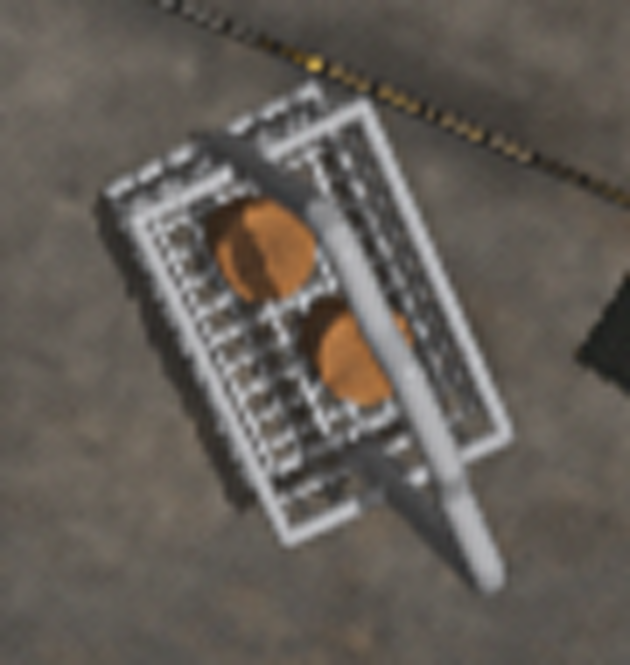

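Run:
```python
from h import *
c=load('w1');s=load('scene0');t=load('top0')
A=lambda u,v:(190+u/3.5,20+v/3.5); B=lambda u,v:(320+u/7,150+v/7)
f=lambda n,uv,z:print(n,'atz',atz(c,*uv,z).round(4),'depth',px(c,*uv).round(4))
f('hub',A(125,650),.193);f('hubhex',A(118,665),.195);f('inner',A(192,528),.163);f('outer',A(338,283),.163);f('tip',A(425,130),.19);f('tipbase',A(398,175),.174)
f('strap mid',A(265,405),.1745)
for n,uv in dict(tnl=(48,487),tnr=(325,575),tfl=(175,38),tfr=(478,158)).items(): f(n,A(*uv),.021)
f('bolt',A(90,585),.006);f('bolt',A(233,633),.006)
f('sb far',B(322,212),.12);f('sb near',B(490,580),.12);f('sbmid',B(400,380),.127);f('cornerTL',B(145,215),.045);f('TR',B(365,110),.045);f('BL',B(290,535),.045);f('BR',B(508,437),.045)
f('varn',A(750,292),.079)
# triangulate bail ends scene + wrist
S=lambda u,v:(225+u/4,120+v/4)
for n,a,b in [('far',S(513,103),B(325,212)),('near',S(637,95),B(490,580)),('crook',S(575,88),B(400,380)),('hub',S(475,183),A(118,665)),('tip',S(292,50),A(428,130)),('outerdip',S(333,108),A(338,283)),('innerdip',S(418,177),A(192,528))]:
    x,e=tri([ray(s,*a),ray(c,*b)]);print(n,x.round(4),e[0].round(4))
```

```text
hub atz [ 0.5027 -0.0032  0.193 ] depth [ 0.5015 -0.003   0.1892]
hubhex atz [ 0.4967 -0.0028  0.195 ] depth [ 0.4962 -0.0028  0.1936]
inner atz [ 0.5512 -0.0093  0.163 ] depth [ 0.5513 -0.0093  0.1634]
outer atz [ 0.659  -0.0272  0.163 ] depth [ 0.659  -0.0272  0.1629]
tip atz [ 0.7135 -0.035   0.19  ] depth [ 0.7137 -0.035   0.1892]
tipbase atz [ 0.6999 -0.0326  0.174 ] depth [ 0.6992 -0.0325  0.1779]
strap mid atz [ 0.6078 -0.0186  0.1745] depth [ 0.6079 -0.0186  0.1754]
tnl atz [0.5143 0.074  0.021 ] depth [0.5148 0.0736 0.0232]
tnr atz [ 0.5268 -0.0809  0.021 ] depth [ 0.5266 -0.081   0.0199]
tfl atz [0.7385 0.0857 0.021 ] depth [0.7384 0.0856 0.0216]
tfr atz [ 0.7462 -0.0691  0.021 ] depth [ 0.7465 -0.0693  0.0196]
bolt atz [0.4681 0.0373 0.006 ] depth [0.4712 0.0362 0.0168]
bolt atz [ 0.4729 -0.0472  0.006 ] depth [ 0.4754 -0.0468  0.0153]
sb far atz [ 0.6013 -0.1883  0.12  ] depth [ 0.6012 -0.1888  0.1184]
sb near atz [ 0.5381 -0.2655  0.12  ] depth [ 0.5387 -0.264   0.1229]
sbmid atz [ 0.5743 -0.2198  0.127 ] depth [ 0.5748 -0.2181  0.131 ]
cornerTL atz [ 0.5777 -0.173   0.045 ] depth [ 0.578  -0.1722  0.0478]
TR atz [ 0.6238 -0.2129  0.045 ] depth [ 0.6239 -0.2115  0.049 ]
BL atz [ 0.5133 -0.2483  0.045 ] depth [ 0.5139 -0.2471  0.0479]
BR atz [ 0.5606 -0.2893  0.045 ] depth [ 0.5547 -0.3107  0.0018]
varn atz [ 0.7314 -0.2015  0.079 ] depth [ 0.7312 -0.2011  0.0801]
far [ 0.6016 -0.1907  0.1134] 0.0007
near [ 0.5361 -0.2697  0.1142] 0.0012
crook [ 0.5712 -0.2246  0.1248] 0.0044
hub [ 0.4945 -0.0033  0.191 ] 0.001
tip [ 0.7133 -0.0372  0.1854] 0.0019
outerdip [ 0.6581 -0.028   0.1617] 0.0013
innerdip [ 0.5511 -0.0093  0.1624] 0.0001
```

```bash
python3 -m pendant '[[[4.5,2.4,-3],[0,0,0],255],[[4.5,2.4,-3],[0,0,0],255],[[4.4,2.4,-3],[0,0,0],255],[[0,0,-3],[0,0,0],255],[[0,0,-3],[0,0,0],255],[[0,0,-3],[0,0,0],255],[[0,0,-3],[0,0,0],255],[[0,0,-3],[0,0,0],255],[[0,0,-2],[0,0,0],255]]' 60
```

```text
clock: 2.82
position: [0.7021, 0.0026, 0.1885]
ee_rot: [0.825, -0.566, 0.0, 0.003]
ft_force: [0.5, 0.0, 0.8]
grip_width: -0.0
```

```bash
python3 -m pendant '[[[-0.5,-0.3,-1.8],[0,0,0],255],[[-0.1,-2,0],[0,0,0],255],[[-0.3,-2,0],[0,0,0],255],[[-0.5,-2,0],[0,0,0],255],[[-0.8,-2,0],[0,0,0],255],[[-1,-1.9,0],[0,0,0],255]]'
```

```text
clock: 3.58
position: [0.6688, -0.1089, 0.1718]
ee_rot: [0.824, -0.567, 0.001, 0.003]
ft_force: [-0.6, 2.1, -0.0]
grip_width: 0.001
```

```bash
python3 -m pendant '[[[-1.4,-1.3,0],[0,0,0],255],[[-1.4,-1.5,0],[0,0,0],255],[[-1.5,-1.4,0],[0,0,0],255],[[-1.7,-1.3,0],[0,0,0],255],[[-1.8,-1.1,0],[0,0,0],255],[[-1.9,-0.9,0],[0,0,0],255]]'
```

```text
clock: 4.32
position: [0.5651, -0.1894, 0.1724]
ee_rot: [0.824, -0.567, 0.002, 0.003]
ft_force: [0.5, 1.3, -0.0]
grip_width: -0.005
```

Run:
```python
from h import *
c=snap('scene','s1'); crop('s1',225,120,425,270,4,'s1c')
```

```text
(no output)
```

View pics/s1c.png

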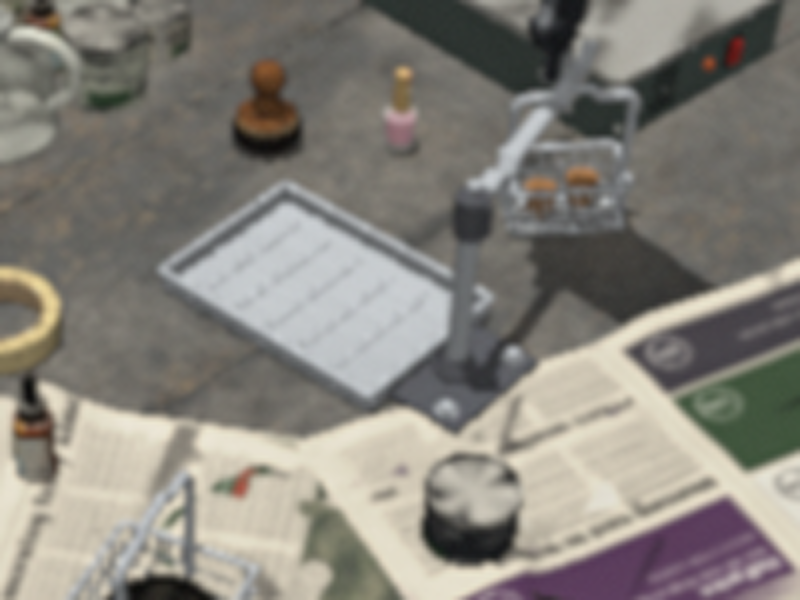

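```bash
python3 -m pendant '[[[-1.9,-0.7,0],[0,0,0],255],[[-2,-0.5,0],[0,0,0],255],[[-2,-0.2,0],[0,0,0],255],[[-2,0,0],[0,0,0],255],[[0,0,0],[0,0,0],255]]'
```

```text
clock: 5.0
position: [0.4801, -0.2063, 0.1729]
ee_rot: [0.823, -0.568, 0.003, 0.004]
ft_force: [-0.1, -0.2, -0.3]
grip_width: -0.001
```

```bash
python3 -m pendant '[[[2,0,1],[0,0,0],255],[[1,0,6],[0,0,0],200],[[1,2,6],[0,0,0],150],[[1,2,6],[0,0,0],100],[[0,2,4],[0,0,0],100],[[0,2,3],[0,0,0],100],[[0,0,0],[0,0,0],100]]'
python3 - <<'E'
from h import *
c=snap('wrist','w2'); print(c['obs']['position'],yaw(c['obs']),c['obs']['grip_width'])
E
```

```text
clock: 5.88
position: [0.532, -0.1237, 0.4389]
ee_rot: [0.823, -0.568, 0.003, 0.003]
ft_force: [-0.3, -1.0, -0.4]
grip_width: 0.611
[ 0.53201612 -0.12373022  0.43894933] (np.float64(-69.18267459749748), array([ 0.00169515, -0.00817224, -0.99996517])) 0.6114153763939424
```

View pics/w2.png

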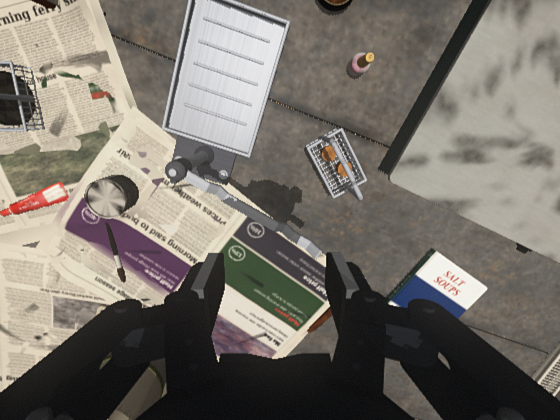

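Run:
```python
from h import *
crop('w2',150,120,390,270,3.3,'w2a'); crop('w2',295,115,385,215,6,'w2b')
```

```text
(no output)
```

View pics/w2a.png

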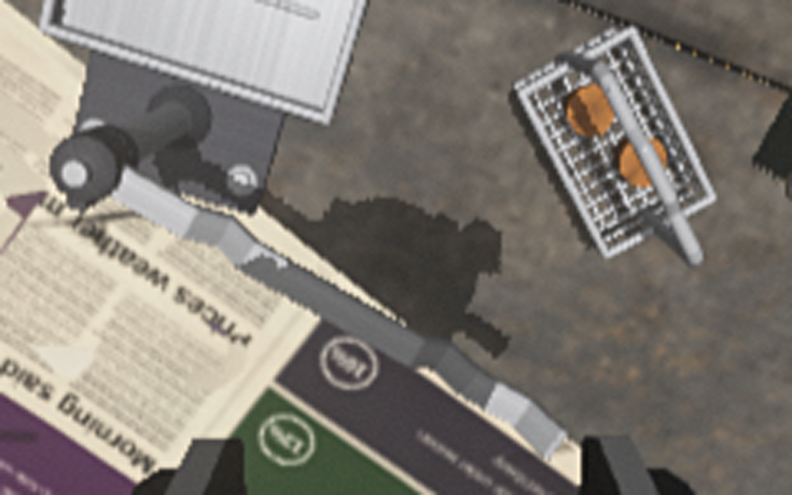

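View pics/w2b.png

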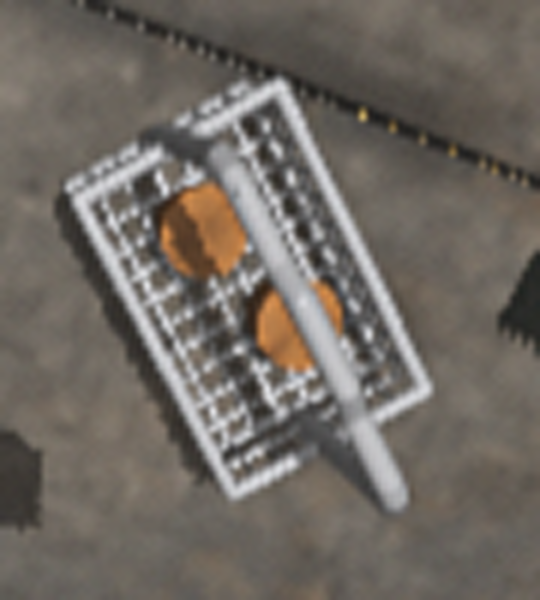

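Run:
```python
from h import *
c=load('w2'); P=cloud(c); z=P[...,2]
m=(z>.15)&(z<.197)&(P[...,0]>.4)&(P[...,0]<.53)&(P[...,1]<.03)&(P[...,1]>-.23)
q=P[m]; print(len(q))
st=q[(q[:,2]<.18)&(q[:,1]<-.02)]; cen=st[:,:2].mean(0); u,s,vt=np.linalg.svd(st[:,:2]-cen); d=vt[0]*np.sign(-vt[0][1]); print('dir',d,np.rad2deg(np.arctan2(d[1],d[0])),cen)
hub=np.array([.494,0.]); n=np.array([-d[1],d[0]]); print('offset of hub',(hub-cen)@n)
r=(q[:,:2]-hub)@d
for a in np.arange(20,226,6)/1000.:
    k=(r>a)&(r<a+.006)&(abs((q[:,:2]-cen)@n)<.012)
    if k.any(): print(round(a+.003,3),k.sum(),np.median(q[k,2]).round(4),(((q[k,:2]-cen)@n).mean()).round(4),end=' | ')
h=q[(q[:,2]>.186)&(q[:,1]>-.03)];print('hub',h.mean(0))
B=lambda u,v:(295+u/6,115+v/6)
for n_,uv,zz in [('far',(222,152),.12),('near',(397,497),.12),('crook',(303,300),.127),('TL',(82,198),.045),('TR',(283,88),.045),('BL',(235,490),.045),('BR',(428,388),.045)]: print(n_,atz(c,*B(*uv),zz).round(4),px(c,*B(*uv)).round(4))
c1=load('w1');B1=lambda u,v:(320+u/7,150+v/7)
for n_,a,b in [('far',(222,152),(322,212)),('near',(397,497),(490,580)),('TL',(82,198),(145,215)),('TR',(283,88),(365,110)),('BL',(235,490),(290,535)),('BR',(428,388),(508,437))]:
    x,e=tri([ray(c,*B(*a)),ray(c1,*B1(*b))]);print(n_,x.round(4),e[0].round(4))
```

```text
2182
dir [-0.18553953 -0.9826368 ] -100.69258991017418 [ 0.47553596 -0.11094747]
offset of hub -0.0024416916057125775
0.023 52 0.1753 -0.0005 | 0.029 54 0.1751 0.0001 | 0.035 51 0.1754 -0.0002 | 0.041 51 0.1753 -0.0003 | 0.047 56 0.1746 -0.0 | 0.053 54 0.1685 0.0001 | 0.059 51 0.1638 0.0001 | 0.065 47 0.1678 0.0002 | 0.071 49 0.1737 0.0 | 0.077 51 0.1755 0.0 | 0.083 48 0.1753 -0.0001 | 0.089 51 0.1752 -0.0002 | 0.095 49 0.1756 -0.0001 | 0.101 48 0.1753 -0.0001 | 0.107 47 0.1755 -0.0002 | 0.113 46 0.1753 -0.0 | 0.119 49 0.1755 0.0 | 0.125 47 0.1754 -0.0001 | 0.131 47 0.1754 0.0002 | 0.137 45 0.1757 -0.0003 | 0.143 47 0.1753 0.0 | 0.149 46 0.1754 -0.0002 | 0.155 40 0.1739 0.0006 | 0.161 34 0.1681 0.0006 | 0.167 47 0.1639 0.0002 | 0.173 54 0.1686 0.0 | 0.179 50 0.1742 -0.0002 | 0.185 48 0.1754 0.0001 | 0.191 43 0.1755 -0.0002 | 0.197 41 0.1758 0.0001 | 0.203 42 0.1754 -0.0001 | 0.209 59 0.1783 -0.0 | 0.215 66 0.1849 -0.0001 | 0.221 42 0.1901 0.0001 | hub [ 0.49633269 -0.00286898  0.18915335]
far [ 0.602 -0.188  0.12 ] [ 0.602  -0.1887  0.1168]
near [ 0.5389 -0.2652  0.12  ] [ 0.5397 -0.263   0.1257]
crook [ 0.5767 -0.2194  0.127 ] [ 0.577  -0.218   0.1319]
TL [ 0.5764 -0.1716  0.045 ] [ 0.5766 -0.171   0.049 ]
TR [ 0.6244 -0.2126  0.045 ] [ 0.6242 -0.2117  0.0487]
BL [ 0.5134 -0.2475  0.045 ] [ 0.5141 -0.2464  0.0488]
BR [ 0.5618 -0.288   0.045 ] [ 0.562  -0.2867  0.0486]
far [ 0.6018 -0.1872  0.1232] 0.0002
near [ 0.5392 -0.2634  0.1242] 0.0003
TL [ 0.5775 -0.1712  0.0501] 0.0009
TR [ 0.624  -0.2116  0.0489] 0.0002
BL [ 0.5145 -0.2459  0.0508] 0.0001
BR [ 0.5625 -0.2833  0.0575] 0.0003
```

```bash
python3 -m pendant '[[[1.5,-2,-5],[0.5,0.1,10],100],[[1.5,-2,-5],[0,0,10],100],[[1.5,-2,-5],[0,0,9.7],100],[[1.3,-1.9,-3],[0,0,0],100],[[0,0,0],[0,0,0],100]]'
```

```text
clock: 6.55
position: [0.5885, -0.2096, 0.2452]
ee_rot: [0.943, -0.332, -0.004, -0.0]
ft_force: [-0.8, -0.3, 0.4]
grip_width: 0.607
```

```bash
python3 -m pendant '[[[0.2,0.6,-4],[-0.1,-0.4,-0.6],100],[[0,0,-4],[0,0,0],100],[[0,0,-2],[0,0,0],100],[[0,0,0],[0,0,0],100]]'
python3 - <<'E'
from h import *
c=snap('wrist','w3'); print(c['obs']['position'],yaw(c['obs']),c['obs']['grip_width'])
E
```

```text
clock: 7.05
position: [0.5901, -0.2027, 0.1444]
ee_rot: [0.941, -0.337, 0.0, -0.001]
ft_force: [-0.4, -0.2, -0.3]
grip_width: 0.611
[ 0.59013614 -0.20272782  0.14442263] (np.float64(-39.44580011061744), array([ 8.16546162e-04,  1.07528858e-03, -9.99999089e-01])) 0.6110726157595391
```

View pics/w3.png

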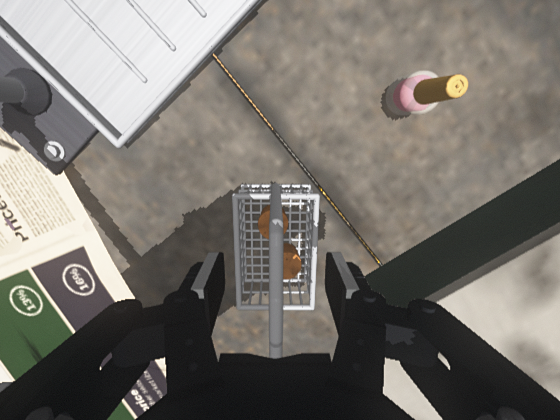

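```bash
python3 -m pendant '[[[0,-0.05,-1.6],[0,0,0],100],[[0,0,-1],[0,0,0],100],[[0,0,0],[0,0,0],180],[[0,0,0],[0,0,0],240],[[0,0,0],[0,0,0],255],[[0,0,0],[0,0,0],255],[[0,0,0],[0,0,0],255],[[0,0,0],[0,0,0],255]]' 80
```

```text
clock: 8.1
position: [0.5921, -0.2036, 0.1212]
ee_rot: [0.941, -0.338, 0.003, -0.001]
ft_force: [0.2, -0.8, -1.8]
grip_width: 0.065
```

```bash
python3 -m pendant '[[[0,0,1],[0,0,0],255],[[0,0,2],[0,0,0],255],[[0,0,3],[0,0,0],255],[[0,0,3],[0,0,0],255],[[0,0,0],[0,0,0],255]]'
python3 - <<'E'
from h import *
c=snap('wrist','w4'); print(c['obs']['position'],yaw(c['obs']),c['obs']['grip_width'])
c=snap('scene','s2'); crop('s2',265,100,405,205,5.5,'s2c')
E
```

```text
clock: 8.72
position: [0.5925, -0.2033, 0.2189]
ee_rot: [0.941, -0.337, 0.005, -0.001]
ft_force: [-0.4, -0.1, -3.4]
grip_width: 0.063
[ 0.59247899 -0.20330742  0.218937  ] (np.float64(-39.43987121091428), array([ 0.00931754, -0.00164872, -0.99995523])) 0.0634079197756239
```

View pics/w4.png

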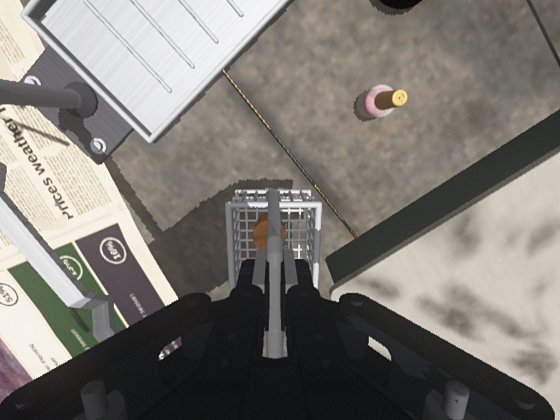

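View pics/s2c.png

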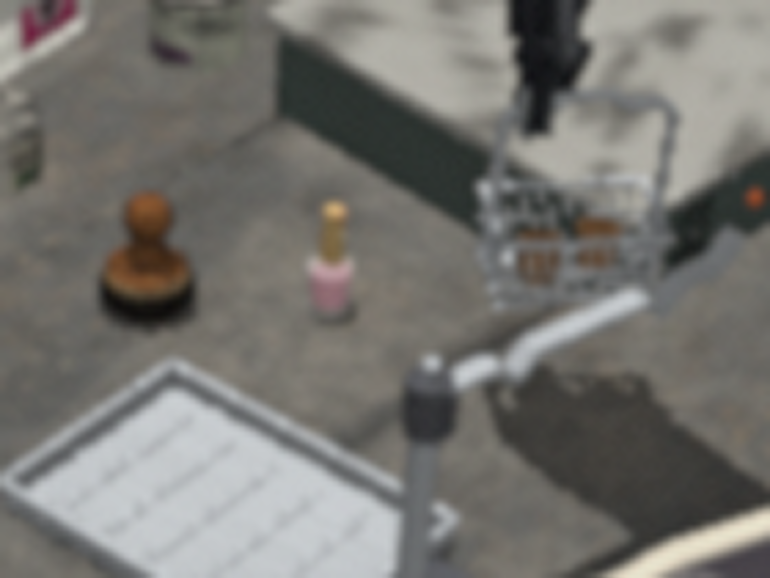

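Run:
```python
from h import *
c=load('w4')
for uv in [(273,196),(273,205),(273,215),(274,230),(274,250),(274,270),(275,290),(276,310),(276,330),(277,350)]: print(uv,px(c,*uv).round(4))
P=cloud(c);o=c['obs'];m=R.from_quat(o['ee_rot']).as_matrix()
for uv in [(273,196),(274,230),(275,270),(276,310)]: print(((px(c,*uv)-o['position'])@m).round(4))
for uv in [(230,206),(320,206),(231,225),(319,230)]: print('rim',px(c,*uv).round(4))
```

```text
(273, 196) [ 0.6051 -0.1854  0.1378]
(273, 205) [ 0.6048 -0.1856  0.1603]
(273, 215) [ 0.6048 -0.1854  0.1818]
(274, 230) [ 0.6048 -0.1861  0.2048]
(274, 250) [ 0.6022 -0.1891  0.2199]
(274, 270) [ 0.5965 -0.1959  0.2224]
(275, 290) [ 0.5907 -0.2037  0.2233]
(276, 310) [ 0.5847 -0.2118  0.2243]
(276, 330) [ 0.5805 -0.2167  0.2302]
(277, 350) [ 0.5741 -0.2252  0.2307]
[-0.0023 -0.0214  0.0812]
[-0.0015 -0.0211  0.0142]
[-0.0011 -0.0082 -0.0032]
[-0.0006  0.0115 -0.0055]
rim [ 0.5793 -0.1702  0.1472]
rim [ 0.6269 -0.2098  0.1467]
rim [ 0.5704 -0.1811  0.1467]
rim [ 0.6158 -0.2234  0.1469]
```

Run:
```python
from h import *
c=load('w2'); 
for uv in [(385,170),(395,180),(400,150),(480,0),(480,60),(555,245),(520,240),(440,205)]: print(uv,px(c,*uv).round(3))
P=cloud(load('scene0')); 
b=P[(P[...,2]>.07)&(P[...,1]<-.22)&(P[...,0]>.2)]; 
for x0 in np.arange(.3,1,.05):
    k=b[(b[:,0]>x0)&(b[:,0]<x0+.05)]
    if len(k)>5: print(round(x0,2),k[:,1].max().round(3),np.percentile(k[:,2],95).round(3))
```

```text
(385, 170) [ 0.589 -0.309  0.05 ]
(395, 180) [ 0.581 -0.311  0.098]
(400, 150) [ 0.628 -0.312  0.062]
(480, 0) [ 0.87  -0.329  0.044]
(480, 60) [ 0.78  -0.345  0.096]
(555, 245) [ 0.577 -0.622  0.095]
(520, 240) [ 0.564 -0.56   0.096]
(440, 205) [ 0.57  -0.401  0.095]
0.5 -0.245 0.221
0.55 -0.22 0.272
0.6 -0.297 0.261
0.65 -0.305 0.248
0.7 -0.306 0.235
0.75 -0.308 0.221
0.8 -0.313 0.209
0.85 -0.316 0.199
0.9 -0.331 0.2
0.95 -1.315 0.186
```

```bash
python3 -m pendant '[[[-0.6,-1,1.5],[0.1,0.5,0],255],[[-0.9,-1.8,1.5],[0,0,-6],255],[[-0.9,-1.9,0.5],[0,0,-8],255],[[-0.9,-1.9,0],[0,0,-8],255],[[-0.9,-1.9,0],[0,0,-8],255],[[-0.9,-1.9,0],[0,0,-8],255],[[-0.9,-1.9,0],[0,0,-8],255],[[-0.6,-0.9,0],[0,0,-8],255],[[0,0,0],[0,0,-6],255],[[0,0,0],[0,0,0],255]]'
python3 - <<'E'
from h import *
o=manip.get_obs(); print(o['position'],yaw(o),o['joint_pos'].round(2))
E
```

```text
clock: 10.07
position: [0.5152, -0.3463, 0.251]
ee_rot: [-0.632, 0.775, 0.008, 0.001]
ft_force: [0.3, 0.4, -3.7]
grip_width: 0.063
[ 0.51515407 -0.34633441  0.25103799] (np.float64(-101.64631030234796), array([-0.00776514,  0.01309117, -0.99988416])) [ 0.79  0.35 -0.34  1.44  0.11  1.38 -1.33]
```

```bash
python3 -m pendant '[[[-1.4,0,-1.5],[-0.7,-0.4,0.9],255],[[-1.4,1,-1.6],[0,0,0],255],[[-1.4,1.5,-1.6],[0,0,0],255],[[0,1.5,0],[0,0,0],255],[[0,0,0],[0,0,0],255]]'
python3 - <<'E'
from h import *
c=snap('wrist','w5'); o=c['obs']; print(o['position'],yaw(o))
c=snap('scene','s3'); crop('s3',295,110,435,215,5.5,'s3c')
E
```

```text
clock: 10.7
position: [0.4719, -0.3059, 0.2041]
ee_rot: [-0.643, 0.766, 0.001, -0.0]
ft_force: [1.1, 0.1, -1.3]
grip_width: 0.06
[ 0.47185729 -0.30586991  0.20405079] (np.float64(-99.98717093996171), array([-1.47476916e-03,  6.60044713e-04, -9.99998695e-01]))
```

View pics/w5.png

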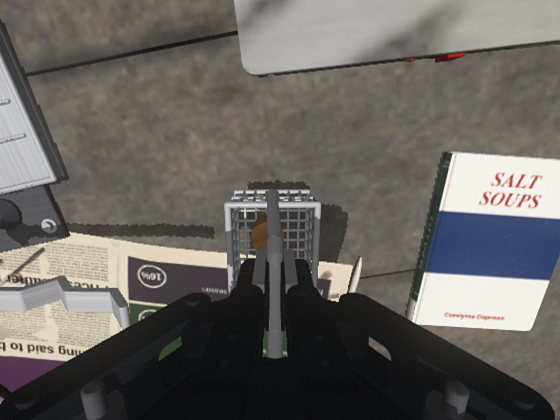

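View pics/s3c.png

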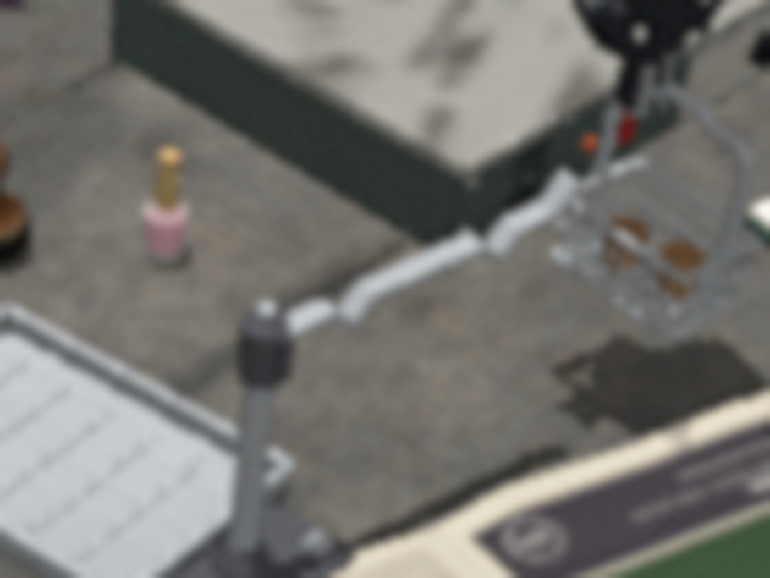

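```bash
python3 -m pendant '[[[0.1,2,0],[0,0,-0.6],255],[[0.35,2.2,0],[0,0,0],255],[[0.4,2.2,0],[0,0,0],255],[[0.4,2.2,0],[0,0,0],255],[[0.4,2.2,0],[0,0,0],255],[[0.4,2.2,0],[0,0,0],255]]'
python3 - <<'E'
from h import *
c=snap('wrist','w6'); o=c['obs']; print(o['position'],yaw(o))
c=snap('scene','s4'); crop('s4',295,110,435,215,5.5,'s4c')
E
```

```text
clock: 11.55
position: [0.4951, -0.175, 0.2063]
ee_rot: [-0.638, 0.77, -0.002, 0.0]
ft_force: [-0.4, -0.9, -2.2]
grip_width: 0.066
[ 0.49507191 -0.17504764  0.20626845] (np.float64(-100.74106665201292), array([ 0.00217862, -0.00224998, -0.9999951 ]))
```

View pics/s4c.png

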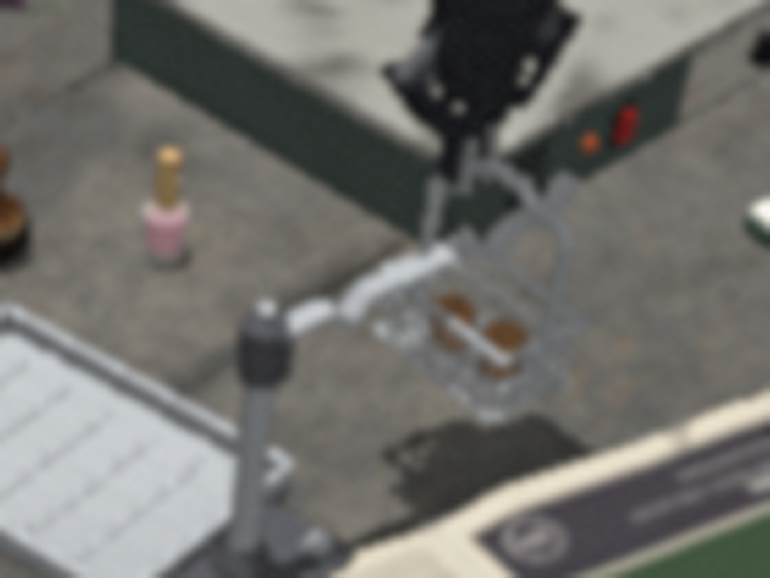

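View pics/w6.png

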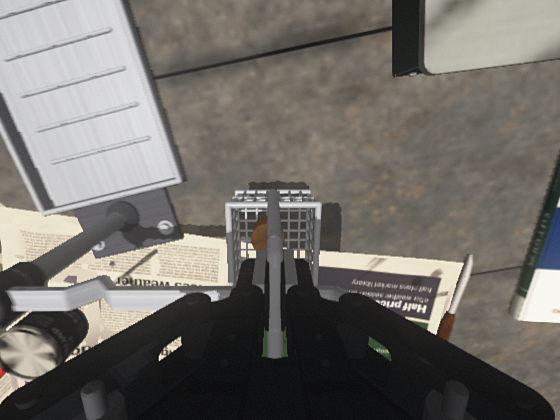

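Run:
```python
from h import *
c=load('w6');o=c['obs'];m=R.from_quat(o['ee_rot']).as_matrix()
for uv in [(250,265),(240,290),(200,305),(180,310),(150,320),(110,345),(70,370),(95,390),(30,400),(20,315),(60,300)]: print(uv,((px(c,*uv)-o['position'])@m).round(4),px(c,*uv).round(3)[2])
P=cloud(c); k=(P-o['position'])@m
g=(abs(k[...,0])<.09)&(k[...,2]<-.005)&(c['range_z']>0)&(c['range_z']<.17)
kk=k[g]
for x0 in np.arange(-.09,.09,.01):
    s=kk[(kk[:,0]>=x0)&(kk[:,0]<x0+.01)]
    if len(s): print(round(x0,3),'lowest tool z',s[:,2].max().round(3),'y',s[:,1].min().round(3),s[:,1].max().round(3))
```

```text
(250, 265) [-0.013  -0.0059  0.0032] 0.203
(240, 290) [-0.0141 -0.0121 -0.0286] 0.235
(200, 305) [-0.027  -0.0115 -0.037 ] 0.243
(180, 310) [-0.0332 -0.0111 -0.0393] 0.246
(150, 320) [-0.0408 -0.0118 -0.0454] 0.252
(110, 345) [-0.0484 -0.0109 -0.0554] 0.262
(70, 370) [-0.0549 -0.01   -0.0634] 0.27
(95, 390) [-0.0435 -0.012  -0.0713] 0.277
(30, 400) [-0.0565 -0.0123 -0.0741] 0.28
(20, 315) [-0.1632  0.0467  0.0372] 0.169
(60, 300) [-0.1301  0.0314  0.0306] 0.175
-0.07 lowest tool z -0.065 y -0.013 -0.009
-0.06 lowest tool z -0.051 y -0.014 -0.003
-0.05 lowest tool z -0.038 y -0.013 0.01
-0.04 lowest tool z -0.028 y -0.013 0.011
-0.03 lowest tool z -0.024 y -0.019 0.011
-0.02 lowest tool z -0.005 y -0.02 -0.005
-0.01 lowest tool z -0.005 y -0.02 0.037
-0.0 lowest tool z -0.005 y -0.02 0.037
0.01 lowest tool z -0.005 y -0.021 -0.005
0.02 lowest tool z -0.026 y -0.013 0.011
0.03 lowest tool z -0.029 y -0.013 0.011
0.04 lowest tool z -0.041 y -0.013 0.009
0.05 lowest tool z -0.055 y -0.014 -0.007
0.06 lowest tool z -0.07 y -0.012 -0.01
```

```bash
python3 -m pendant '[[[0.4,2.2,0],[0,0,0],255],[[0.4,2.2,0],[0,0,0],255],[[0.4,2.2,0],[0,0,0],255],[[0.4,2.2,0],[0,0,0],255],[[0.3,1.5,0],[0,0,0],255],[[0,0,0],[0,0,0],255]]'
python3 - <<'E'
from h import *
c=snap('wrist','w7'); o=c['obs']; print(o['position'],yaw(o))
E
```

```text
clock: 12.4
position: [0.5167, -0.0684, 0.208]
ee_rot: [-0.64, 0.769, -0.003, 0.001]
ft_force: [0.0, -0.1, -3.3]
grip_width: 0.061
[ 0.51666105 -0.068363    0.20801028] (np.float64(-100.47585455621525), array([ 0.00525803, -0.00326457, -0.99998085]))
```

View pics/w7.png

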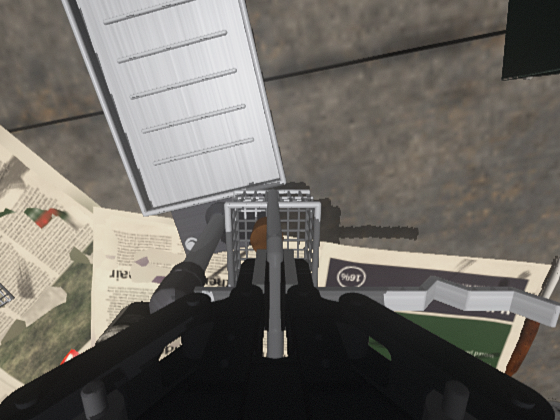

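```bash
python3 - <<'E'
from h import *
c=load('w7'); P=cloud(c); ax=np.array([.4961,-.0019])
for st in ['w7']:
    m=(P[...,2]>.15)&(P[...,2]<.182)&(P[...,0]>.43)&(P[...,0]<.5)&(P[...,1]<-.125)&(P[...,1]>-.23)
    q=P[m]; cen=q[:,:2].mean(0); vt=np.linalg.svd(q[:,:2]-cen)[2]; d=vt[0]*np.sign(-vt[0][1]); print(len(q),np.rad2deg(np.arctan2(d[1],d[0])),np.rad2deg(np.arctan2(*(cen-ax)[::-1])))
    r=(q[:,:2]-ax)@d; k=np.argsort(q[:,2])[:30]; print(np.median(r[k]),q[k].mean(0))
o=c['obs'];m=R.from_quat(o['ee_rot']).as_matrix()
for uv in [(273,196),(274,230),(275,270),(276,310),(276,335),(277,350)]: print(px(c,*uv).round(4),((px(c,*uv)-o['position'])@m).round(4))
E
python3 -m pendant '[[[-0.2,0.4,-0.8],[0.2,0.3,0],255],[[0,0,-1],[0,0,0],255],[[0,0,-1],[0,0,0],255],[[0,0,-0.6],[0,0,0],255],[[0,0,0],[0,0,0],255]]'
```

```text
3633 -101.14032702237003 -100.32987695648227
0.16507009322249205 [ 0.47170947 -0.1653217   0.1590077 ]
[ 0.5371 -0.07    0.1264] [-0.0023 -0.0199  0.0817]
[ 0.5366 -0.0705  0.1947] [-0.0015 -0.0199  0.0134]
[ 0.5237 -0.0686  0.2118] [-0.0011 -0.007  -0.0037]
[ 0.5037 -0.0653  0.2129] [-0.0006  0.0133 -0.005 ]
[ 0.4948 -0.0637  0.219 ] [-0.0006  0.0223 -0.0111]
[ 0.4862 -0.0626  0.2186] [-0.0001  0.031  -0.0108]
clock: 13.08
position: [0.5134, -0.068, 0.1704]
ee_rot: [-0.638, 0.77, 0.001, -0.001]
ft_force: [-1.1, -1.1, -2.3]
grip_width: 0.058
```

```bash
python3 -m pendant '[[[0.1,0.4,0],[0,0,0],255],[[0,0,-0.6],[0,0,0],255],[[0,0,-0.5],[0,0,0],255],[[0,0,0],[0,0,0],255]]'
python3 - <<'E'
from h import *
c=snap('wrist','w8'); o=c['obs']; print(o['position'],yaw(o),o['ft_force'])
E
```

```text
clock: 13.58
position: [0.5156, -0.0648, 0.1608]
ee_rot: [-0.637, 0.77, -0.001, -0.001]
ft_force: [-1.6, -1.8, 4.3]
grip_width: 0.059
[ 0.51556167 -0.06482807  0.16079837] (np.float64(-100.7952629172707), array([ 2.41860339e-04, -2.73070771e-03, -9.99996242e-01])) [-1.60048484 -1.83963261  4.27491087]
```

```bash
python3 -m pendant '[[[0,0,0],[0,0,0],230],[[0,0,0],[0,0,0],210],[[0,0,0],[0,0,0],180],[[0,0,0],[0,0,0],150],[[0,0,0],[0,0,0],140],[[0,0,0],[0,0,0],140]]'
python3 - <<'E'
from h import *
c=snap('wrist','w9'); o=c['obs']; print(o['position'],o['grip_width'],o['ft_force'])
c=snap('scene','s5'); crop('s5',295,110,435,215,5.5,'s5c')
E
```

```text
clock: 14.38
position: [0.5158, -0.0644, 0.1606]
ee_rot: [-0.638, 0.77, -0.001, -0.0]
ft_force: [0.5, -0.1, -0.1]
grip_width: 0.451
[ 0.51582403 -0.06438617  0.16062316] 0.4509828180845816 [ 0.51908696 -0.08415975 -0.05204349]
```

View pics/w9.png

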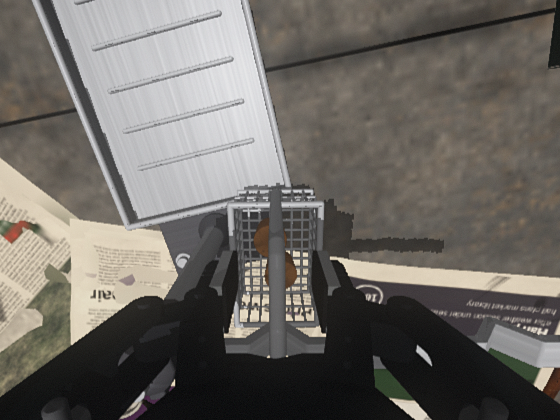

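View pics/s5c.png

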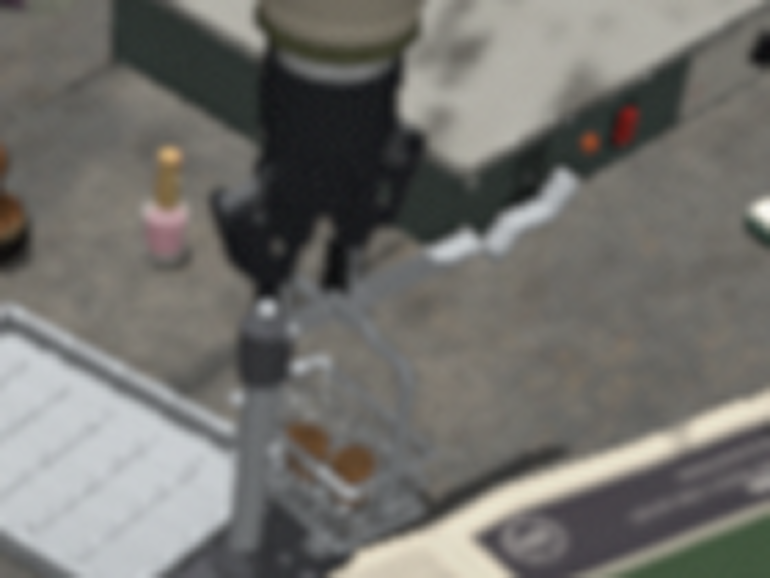

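```bash
python3 -m pendant '[[[0,0,2],[0,0,0],140],[[0,0,5],[0,0,0],140],[[0,0,6],[0,0,0],120],[[0,1,6],[0,0,10],100],[[0,4,5],[0,0,10],100],[[-0.3,5,2],[0,0,10],100],[[-0.5,5,0],[0,0,10.5],100],[[-0.5,5,0],[0,0,10.5],100],[[-0.5,5,0],[0,0,10.5],100],[[-0.5,5,0],[0,0,10.5],100],[[-0.5,4,0],[0,0,10.5],100],[[-0.5,3,0],[0,0,10.5],100]]'
python3 -m pendant '[[[-0.3,2,0],[0,0,10.5],100],[[0,0,0],[0,0,10.5],100],[[0,0,0],[0,0,5],100],[[0,0,0],[0,0,0],100]]'
python3 - <<'E'
from h import *
c=snap('wrist','w10'); o=c['obs']; print(o['position'],yaw(o),o['grip_width'],o['joint_pos'].round(2))
E
```

```text
clock: 15.98
position: [0.4779, 0.3122, 0.4275]
ee_rot: [0.999, -0.05, 0.004, -0.001]
ft_force: [0.7, 0.1, 0.5]
grip_width: 0.608
clock: 16.48
position: [0.473, 0.3362, 0.4269]
ee_rot: [0.983, 0.183, 0.003, -0.002]
ft_force: [-0.4, -0.9, -0.4]
grip_width: 0.606
[0.4729821  0.33619089 0.42686589] (np.float64(21.119491459022726), array([ 0.00448003,  0.00523032, -0.99997629])) 0.6061777371265136 [ 0.05  0.35 -1.03  1.21  0.3   1.73 -0.53]
```

View pics/w10.png

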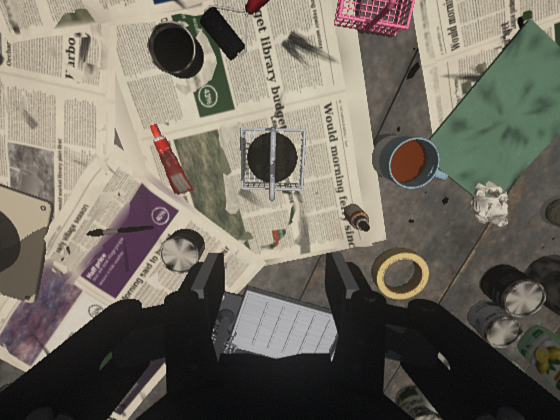

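Run:
```python
from h import *
crop('w10',225,110,325,210,6,'w10a')
```

```text
(no output)
```

View pics/w10a.png

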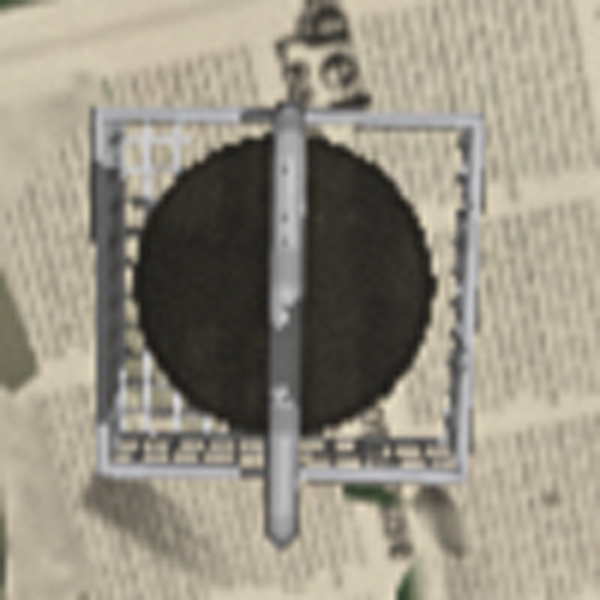

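Run:
```python
from h import *
c=load('w10');s=load('scene0'); B=lambda u,v:(225+u/6,110+v/6); D=lambda u,v:(215+u/5,200+v/5)
p={}
for n_,uv,zz in [('far',(289,113),.12),('near',(281,535),.12),('crook',(286,320),.127),('bar+',(288,190),.124),('bar-',(283,450),.124),('TL',(103,112),.048),('TR',(478,122),.048),('BL',(104,470),.048),('BR',(462,475),.048),('lid',(200,300),.02)]:
    p[n_]=px(c,*B(*uv)); print(n_,atz(c,*B(*uv),zz).round(4),p[n_].round(4))
for n_,a,b in [('farleg',(200,312),(289,113)),('nearleg',(286,196),(281,535))]:
    print(n_,[v.round(4) for v in tri([ray(c,*B(*b)),ray(s,*D(*a))])])
a=lambda u,v:np.rad2deg(np.arctan2(*(p[u]-p[v])[:2][::-1]))
print(a('far','near'),a('TL','BL'),a('TR','BR'),a('TR','TL'),a('BR','BL'),np.mean([p[k] for k in ['TL','TR','BL','BR']],0),a('bar+','bar-'))
```

```text
far [0.4506 0.3939 0.12  ] [0.4506 0.3938 0.1182]
near [0.4852 0.2985 0.12  ] [0.4849 0.2992 0.1227]
crook [0.4668 0.3497 0.127 ] [0.4667 0.35   0.1296]
bar+ [0.4566 0.3777 0.124 ] [0.4565 0.3778 0.1255]
bar- [0.4776 0.3196 0.124 ] [0.4775 0.3198 0.1249]
TL [0.4044 0.374  0.048 ] [0.4044 0.374  0.0483]
TR [0.5002 0.4081 0.048 ] [0.5002 0.4081 0.048 ]
BL [0.4375 0.2804 0.048 ] [0.4375 0.2808 0.0494]
BR [0.5339 0.3159 0.048 ] [0.5339 0.3159 0.0481]
lid [0.4465 0.3319 0.02  ] [0.4465 0.3302 0.0073]Traceback (most recent call last):
  File "<stdin>", line 7, in <module>
AttributeError: 'list' object has no attribute 'round'. Did you mean: 'count'?
```

```bash
python3 -m pendant '[[[0.2,-0.7,-4],[-0.3,0.3,-1.3],100],[[0.2,-0.7,-5],[0,0,0],100],[[0.2,-0.6,-5],[0,0,0],100],[[0,0,-5],[0,0,0],100],[[0,0,-4],[0,0,0],100],[[0,0,-3],[0,0,0],100],[[0,0,-1.5],[0,0,0],100],[[0,0,0],[0,0,0],100]]'
python3 - <<'E'
from h import *
c=snap('wrist','w11'); o=c['obs']; print(o['position'],yaw(o),o['grip_width'])
E
```

```text
clock: 17.52
position: [0.4796, 0.3132, 0.145]
ee_rot: [0.987, 0.161, 0.001, 0.0]
ft_force: [0.1, 0.4, -0.2]
grip_width: 0.604
[0.47956189 0.31320578 0.14503635] (np.float64(18.48083483747488), array([ 2.86893640e-03,  3.79411057e-04, -9.99995813e-01])) 0.6041619832073126
```

View pics/w11.png

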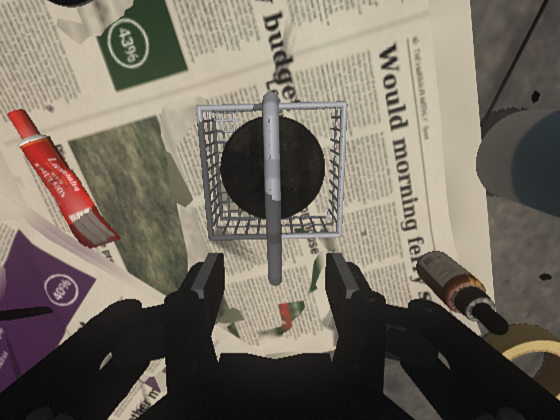

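Run:
```python
from h import *
c=load('w11');o=c['obs'];m=R.from_quat(o['ee_rot']).as_matrix()
for uv in [(272,105),(272,130),(272,160),(273,190),(274,215),(274,240),(275,260),(275,272),(275,280)]:
    if c['range_z'][uv[1],uv[0]]>0: print(uv,px(c,*uv).round(4),((px(c,*uv)-o['position'])@m).round(4))
```

```text
(272, 105) [0.4527 0.3899 0.1223] [-0.0012 -0.0813  0.0227]
(272, 130) [0.4563 0.3792 0.1249] [-0.0012 -0.07    0.0201]
(272, 160) [0.4607 0.3659 0.1253] [-0.0013 -0.056   0.0197]
(273, 190) [0.4653 0.3534 0.1321] [-0.0008 -0.0427  0.0129]
(274, 215) [0.4698 0.3417 0.1321] [-0.0003 -0.0301  0.013 ]
(274, 240) [0.4743 0.3279 0.1289] [-0.0003 -0.0156  0.0162]
(275, 260) [0.4791 0.3155 0.1249] [ 0.0002 -0.0024  0.0201]
(275, 272) [0.4813 0.3087 0.1249] [0.0002 0.0048 0.0201]
(275, 280) [0.4829 0.3039 0.1247] [0.0002 0.0099 0.0204]
```

```bash
python3 -m pendant '[[[0,0.05,-1.6],[0,0,1],100],[[0,0,-1],[0,0,0],100],[[0,0,0],[0,0,0],180],[[0,0,0],[0,0,0],240],[[0,0,0],[0,0,0],255],[[0,0,0],[0,0,0],255],[[0,0,0],[0,0,0],255],[[0,0,0],[0,0,0],255]]' 80
python3 -m pendant '[[[0,0,1],[0,0,0],255],[[0,0,2],[0,0,0],255],[[0,0,3],[0,0,0],255],[[0,0,3],[0,0,0],255],[[0,0,3],[0,0,0],255],[[0,0,0],[0,0,0],255]]'
python3 - <<'E'
from h import *
c=snap('wrist','w12'); o=c['obs']; print(o['position'],yaw(o),o['grip_width'],o['ft_force'],o['torque'])
m=R.from_quat(o['ee_rot']).as_matrix()
for uv in [(272,120),(272,160),(273,190),(274,215),(274,240),(275,255),(275,280)]:
    if c['range_z'][uv[1],uv[0]]>0: print(uv,px(c,*uv).round(4),((px(c,*uv)-o['position'])@m).round(4))
c=snap('scene','s6')
E
```

```text
clock: 18.58
position: [0.481, 0.315, 0.1208]
ee_rot: [0.986, 0.169, 0.004, -0.001]
ft_force: [-1.2, 0.6, -2.4]
grip_width: 0.065
clock: 19.32
position: [0.4805, 0.3156, 0.2508]
ee_rot: [0.985, 0.17, 0.005, -0.001]
ft_force: [0.2, 0.4, -2.8]
grip_width: 0.065
[0.48053589 0.31562605 0.25080467] (np.float64(19.569431128752143), array([ 0.01029395,  0.00446849, -0.99993703])) 0.06464900249160918 [ 0.23671001  0.41717442 -2.78968321] [-0.07716313 -0.03974381  0.04707512]
(272, 120) [0.4545 0.3857 0.2555] [-0.001  -0.0747 -0.0047]
(272, 160) [0.4597 0.3711 0.2555] [-0.001  -0.0592 -0.0047]
(273, 190) [0.4638 0.3606 0.2607] [-0.0006 -0.048  -0.0099]
(274, 215) [0.4675 0.3514 0.2622] [-0.0002 -0.0381 -0.0114]
(274, 240) [0.4708 0.3418 0.264 ] [-0.0002 -0.0279 -0.0132]
(275, 255) [0.4737 0.335  0.2626] [ 0.0002 -0.0206 -0.0118]
(275, 280) [0.479  0.3205 0.2562] [ 0.0002 -0.0051 -0.0054]
```

View pics/w12.png

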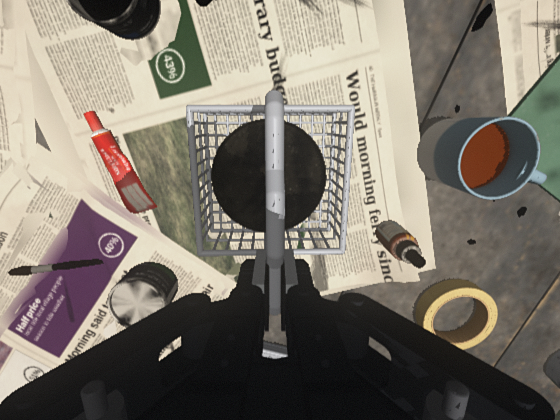

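View pics/s6.png

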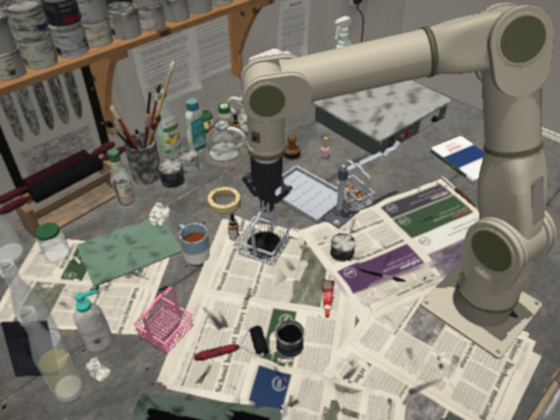

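```bash
python3 -m pendant '[[[0,0,2],[-0.3,0.6,0],255],[[0,0,3],[0,0,0],255],[[0,-1,3],[0,0,0],255],[[0,-2,3],[0,0,2],255],[[0,-3,1],[0,0,4],255],[[0,-4,0],[0,0,4],255],[[0,-4,0],[0,0,4],255],[[0,-4,0],[0,0,4],255],[[0,-4,0],[0,0,4],255],[[0,-4,0],[0,0,4],255]]'
python3 - <<'E'
from h import *
o=manip.get_obs(); print(o['position'],yaw(o),o['joint_pos'].round(2))
E
```

```text
clock: 20.68
position: [0.4744, 0.0465, 0.3588]
ee_rot: [0.918, 0.397, -0.011, 0.004]
ft_force: [0.8, -1.4, -2.8]
grip_width: 0.063
[0.4744271  0.04649173 0.35875451] (np.float64(46.76096989559207), array([-0.01717765, -0.01529263, -0.9997355 ])) [ 0.76  0.03 -0.96  1.59  0.04  1.55  0.61]
```

```bash
python3 -m pendant '[[[0,-4,0],[0.9,-1,4],255],[[0,-4,0],[0,0,4],255],[[0,-4,0],[0,0,4],255],[[0,-4,0],[0,0,4],255],[[0,-4,0],[0,0,4],255],[[0,-4,0],[0,0,4],255],[[0,-4,0],[0,0,4],255],[[0,-3,0],[0,0,3],255],[[0,-2,0],[0,0,0],255],[[0,-1,0],[0,0,0],255],[[0,0,0],[0,0,0],255]]'
python3 - <<'E'
from h import *
o=manip.get_obs(); print(o['position'],yaw(o),o['joint_pos'].round(2))
E
```

```text
clock: 22.05
position: [0.4685, -0.3074, 0.3461]
ee_rot: [0.775, 0.632, -0.004, -0.007]
ft_force: [-0.0, -0.1, -2.0]
grip_width: 0.064
[ 0.46853742 -0.30735317  0.34610545] (np.float64(78.428249284184), array([-0.01530876,  0.00539229, -0.99986827])) [ 1.07  0.23 -0.68  1.43  0.15  1.55  1.76]
```

```bash
python3 -m pendant '[[[0,-0.5,-2],[-0.3,-0.9,0.9],255],[[0,0,-3],[0,0,0],255],[[0,0,-3],[0,0,0],255],[[0,0,-3],[0,0,0],255],[[0,0,-2.2],[0,0,0],255],[[0,0,-0.7],[0,0,0],255],[[0,0,0],[0,0,0],255]]'
python3 - <<'E'
from h import *
c=snap('wrist','w13'); o=c['obs']; print(o['position'],yaw(o))
c=snap('scene','s7'); crop('s7',295,110,435,215,5.5,'s7c')
E
```

```text
clock: 22.92
position: [0.4718, -0.3027, 0.206]
ee_rot: [0.767, 0.642, 0.002, 0.002]
ft_force: [-0.7, 0.5, -1.6]
grip_width: 0.065
[ 0.47184276 -0.30274445  0.20604622] (np.float64(79.84671726069014), array([ 4.85225822e-03, -9.45441623e-04, -9.99987781e-01]))
```

View pics/w13.png

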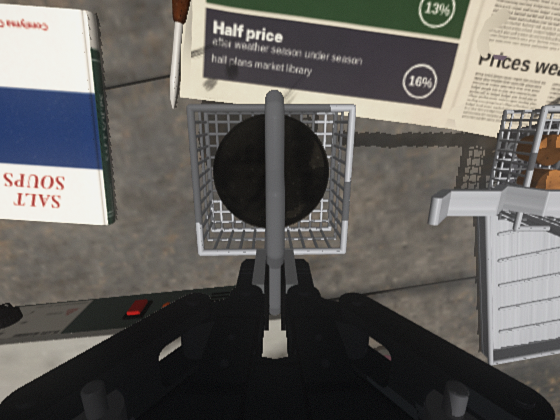

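View pics/s7c.png

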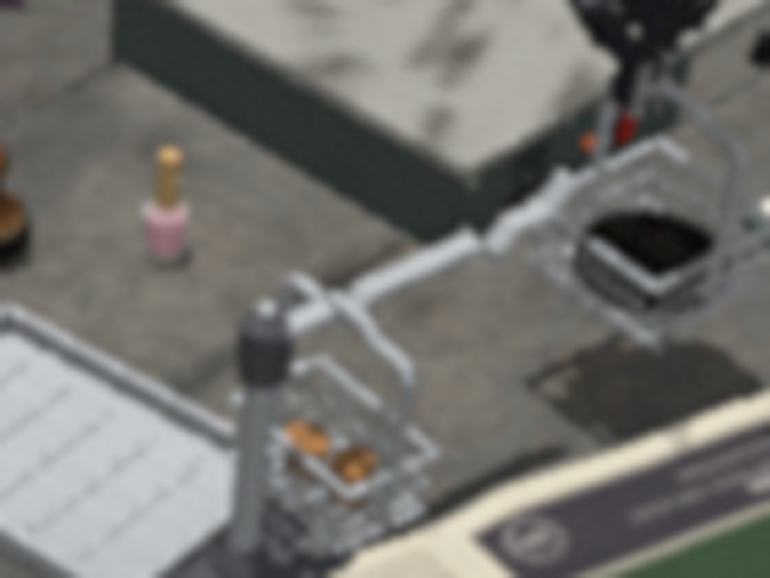

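Run:
```python
from h import *
c=load('w13'); P=cloud(c); o=c['obs']; m=R.from_quat(o['ee_rot']).as_matrix()
ax=np.array([.4961,-.0019])
k=(P[...,2]>.155)&(P[...,2]<.195)&(P[...,0]>.43)&(P[...,0]<.5)&(P[...,1]<-.1)&(P[...,1]>-.235)
q=P[k]; cen=q[:,:2].mean(0); print(len(q),cen,np.rad2deg(np.arctan2(*(cen-ax)[::-1])))
d=(cen-ax)/np.linalg.norm(cen-ax); r=(q[:,:2]-ax)@d
for a in np.arange(.13,.226,.006):
    s=(r>a)&(r<=a+.006)
    if s.any(): print(round(a+.003,3),np.median(q[s,2]).round(4),s.sum(),q[s,:2].mean(0).round(4))
for uv in [(274,100),(274,130),(274,160),(275,190),(275,215),(275,240),(275,255),(275,280)]:
    print(uv,px(c,*uv).round(4),((px(c,*uv)-o['position'])@m).round(4))
```

```text
3558 [ 0.46269029 -0.17869837] -100.70103585316154
0.139 0.1745 1 [ 0.4774 -0.1429]
0.145 0.1752 162 [ 0.4699 -0.1456]
0.151 0.1748 390 [ 0.4681 -0.1507]
0.157 0.17 521 [ 0.4672 -0.1562]
0.163 0.1645 383 [ 0.466  -0.1616]
0.169 0.1655 76 [ 0.4629 -0.1676]
0.175 0.1721 110 [ 0.4624 -0.1739]
0.181 0.1752 293 [ 0.4624 -0.1798]
0.187 0.1752 290 [ 0.4616 -0.1857]
0.193 0.1752 303 [ 0.4603 -0.1915]
0.199 0.1753 290 [ 0.4593 -0.1974]
0.205 0.1755 204 [ 0.458  -0.2026]
0.211 0.1818 136 [ 0.4559 -0.2091]
0.217 0.1896 247 [ 0.4556 -0.2158]
0.223 0.1891 152 [ 0.4556 -0.219 ]
(274, 100) [ 0.3918 -0.2873  0.2062] [ 0.0011 -0.0815 -0.0006]
(274, 130) [ 0.403  -0.2893  0.2091] [ 0.0011 -0.0701 -0.0034]
(274, 160) [ 0.4144 -0.2913  0.2109] [ 0.0011 -0.0585 -0.0051]
(275, 190) [ 0.4254 -0.2929  0.2164] [ 0.0015 -0.0474 -0.0106]
(275, 215) [ 0.4354 -0.2947  0.2172] [ 0.0015 -0.0373 -0.0113]
(275, 240) [ 0.4457 -0.2965  0.218 ] [ 0.0015 -0.0267 -0.0121]
(275, 255) [ 0.4523 -0.2977  0.2181] [ 0.0015 -0.0201 -0.0122]
(275, 280) [ 0.4682 -0.3005  0.2107] [ 0.0015 -0.004  -0.0047]
```

```bash
python3 -m pendant '[[[0.3,1.8,0],[0,-0.3,-0.5],255],[[0.4,2.2,0],[0,0,0],255],[[0.4,2.2,0],[0,0,0],255],[[0.4,2.2,0],[0,0,0],255],[[0.4,2.2,0],[0,0,0],255],[[0.4,2.0,0],[0,0,0],255],[[0,0,0],[0,0,0],255]]'
python3 - <<'E'
from h import *
c=snap('wrist','w14'); o=c['obs']; print(o['position'],yaw(o),o['ft_force'])
c=snap('scene','s8'); crop('s8',295,110,435,215,5.5,'s8c')
E
```

```text
clock: 23.9
position: [0.4981, -0.1625, 0.2104]
ee_rot: [0.768, 0.641, 0.005, 0.007]
ft_force: [-1.6, -0.3, -2.2]
grip_width: 0.058
[ 0.49807247 -0.1624822   0.21042975] (np.float64(79.70643310983759), array([ 0.01646555, -0.00391823, -0.99985676])) [-1.62298414 -0.28086085 -2.20490363]
```

View pics/w14.png

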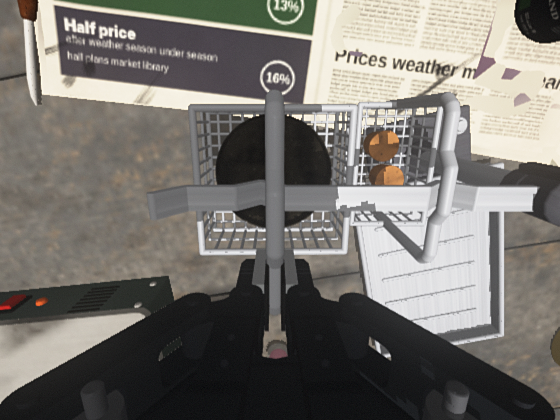

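View pics/s8c.png

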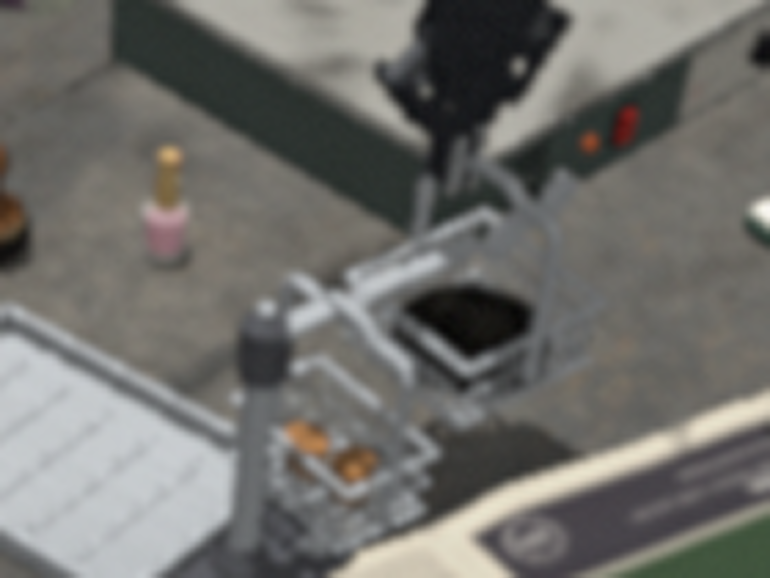

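```bash
python3 -m pendant '[[[-0.2,-0.7,0],[0.2,0.9,-0.4],255],[[0,0,-1],[0,0,0],255],[[0,0,-1.2],[0,0,0],255],[[0,0,-0.8],[0,0,0],255],[[0,0,0],[0,0,0],255]]'
python3 - <<'E'
from h import *
c=snap('wrist','w15'); o=c['obs']; print(o['position'],yaw(o),o['ft_force']); m=R.from_quat(o['ee_rot']).as_matrix()
for uv in [(274,160),(275,190),(275,215),(275,240),(275,255),(275,280)]:
    print(uv,px(c,*uv).round(4),((px(c,*uv)-o['position'])@m).round(4))
P=cloud(c);ax=np.array([.4961,-.0019])
k=(P[...,2]>.155)&(P[...,2]<.18)&(P[...,0]>.44)&(P[...,0]<.48)&(P[...,1]<-.135)&(P[...,1]>-.2); q=P[k]
d=np.array([-.1857,-.9826]); r=(q[:,:2]-ax)@d
for a in np.arange(.13,.206,.004):
    s=(r>a)&(r<=a+.004)
    if s.any(): print(round(a+.002,3),np.median(q[s,2]).round(4),end=' ')
E
```

```text
clock: 24.62
position: [0.4942, -0.1748, 0.1769]
ee_rot: [0.772, 0.635, -0.001, -0.001]
ft_force: [-0.2, 1.0, -1.7]
grip_width: 0.06
[ 0.4942312  -0.17483796  0.17693152] (np.float64(78.87456424296384), array([-2.66557958e-03, -4.50766151e-04, -9.99996346e-01])) [-0.23309617  1.04510054 -1.73616098]
(274, 160) [ 0.4371 -0.1625  0.1814] [ 0.0011 -0.0585 -0.0043]
(275, 190) [ 0.4481 -0.1642  0.1869] [ 0.0015 -0.0473 -0.0098]
(275, 215) [ 0.4571 -0.166   0.1909] [ 0.0015 -0.0381 -0.0138]
(275, 240) [ 0.4684 -0.1682  0.1888] [ 0.0015 -0.0266 -0.0118]
(275, 255) [ 0.4751 -0.1695  0.1887] [ 0.0015 -0.0199 -0.0117]
(275, 280) [ 0.4901 -0.1725  0.1825] [ 0.0015 -0.0045 -0.0056]
0.136 0.1754 0.14 0.1753 0.144 0.1754 0.148 0.1753 0.152 0.1747 0.156 0.171 0.16 0.1671 0.164 0.1643 0.172 0.1711 0.176 0.1736 0.18 0.1754 0.184 0.1754 0.188 0.1755 0.192 0.1753 0.196 0.1754 0.2 0.1754 0.204 0.1752
```

```bash
python3 -m pendant '[[[0.1,0.4,0],[0,-0.1,0.4],255],[[0,0,-0.8],[0,0,0],255],[[0,0,-0.6],[0,0,0],255],[[0,0,-0.4],[0,0,0],255],[[0,0,0],[0,0,0],255]]'
```

```text
clock: 25.3
position: [0.4965, -0.171, 0.1596]
ee_rot: [0.77, 0.638, 0.0, 0.002]
ft_force: [-0.0, -0.6, 2.9]
grip_width: 0.064
```

```bash
python3 -m pendant '[[[0,0,0],[0,0,0],230],[[0,0,0],[0,0,0],210],[[0,0,0],[0,0,0],180],[[0,0,0],[0,0,0],150],[[0,0,0],[0,0,0],150],[[0,0,1],[0,0,0],150],[[0,0,2],[0,0,0],150],[[0,0,3],[0,0,0],150],[[0,0,4],[0,0,0],150],[[0,0,0],[0,0,0],150]]'
python3 - <<'E'
from h import *
c=snap('wrist','w16'); o=c['obs']; print(o['position'],yaw(o),o['grip_width'])
c=snap('scene','s9'); crop('s9',295,110,435,215,5.5,'s9c')
E
```

```text
clock: 26.55
position: [0.4967, -0.1703, 0.2656]
ee_rot: [0.77, 0.638, 0.001, 0.002]
ft_force: [-0.0, 0.2, 0.3]
grip_width: 0.413
[ 0.49670085 -0.17027449  0.26559997] (np.float64(79.35743737159184), array([ 0.0038364 , -0.00234143, -0.9999899 ])) 0.4134385040627805
```

View pics/w16.png

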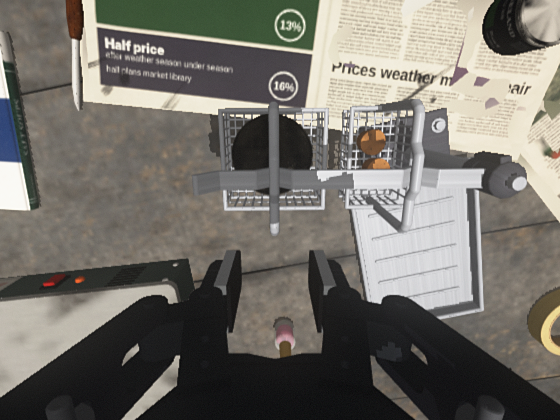

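View pics/s9c.png

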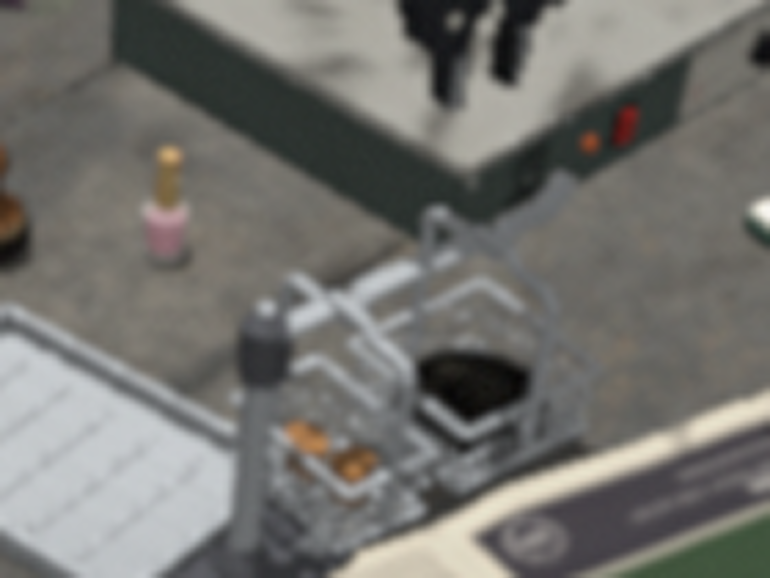

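```bash
python3 -m pendant '[[[-0.5,0,1.5],[0.1,0.2,-10],200],[[-1,-0.2,0],[0,0,-10],255],[[-1,-0.2,0],[0,0,-10],255],[[-1,-0.2,0],[0,0,-10],255],[[-1,-0.3,0],[0,0,-10],255],[[-1,-0.3,0],[0,0,-10],255],[[-1,-0.3,0],[0,0,-10],255],[[-1,-0.3,0],[0,0,-10],255],[[-1,-0.2,0],[0,0,-10],255],[[0,0,0],[0,0,0],255]]'
python3 - <<'E'
from h import *
o=manip.get_obs(); print(o['position'],yaw(o),o['joint_pos'].round(2))
E
```

```text
clock: 27.9
position: [0.4023, -0.1892, 0.2669]
ee_rot: [0.993, -0.118, -0.004, -0.009]
ft_force: [0.3, -0.6, 0.8]
grip_width: -0.004
[ 0.40229107 -0.18923871  0.26689694] (np.float64(-13.4922009883513), array([-0.00475741,  0.01943838, -0.99979974])) [ 1.02 -0.04 -0.64  1.84 -0.04  1.35  0.15]
```

```bash
python3 -m pendant '[[[0,0,-3],[-1.1,-0.3,2.8],255],[[0,0,-3],[0,0,0],255],[[0,0,-2.4],[0,0,0],255],[[0,0,-0.8],[0,0,0],255],[[0,0,0],[0,0,0],255]]'
python3 - <<'E'
from h import *
o=manip.get_obs(); print(o['position'],yaw(o),o['joint_pos'].round(2))
ax=np.array([.4961,-.0019])
for a in range(-107,0,5):
    t=np.deg2rad(a); p=ax+.203*np.array([np.cos(t),np.sin(t)]); print(a,p.round(4),end=' ')
E
```

```text
clock: 28.52
position: [0.403, -0.188, 0.1709]
ee_rot: [0.997, -0.082, -0.001, -0.001]
ft_force: [0.2, -0.7, 0.2]
grip_width: 0.001
[ 0.40298257 -0.18795185  0.17091245] (np.float64(-9.378015286647742), array([-0.00120025,  0.00146408, -0.99999821])) [ 1.    0.04 -0.66  1.98  0.02  1.13  0.16]
-107 [ 0.4367 -0.196 ] -102 [ 0.4539 -0.2005] -97 [ 0.4714 -0.2034] -92 [ 0.489  -0.2048] -87 [ 0.5067 -0.2046] -82 [ 0.5244 -0.2029] -77 [ 0.5418 -0.1997] -72 [ 0.5588 -0.195 ] -67 [ 0.5754 -0.1888] -62 [ 0.5914 -0.1811] -57 [ 0.6067 -0.1722] -52 [ 0.6211 -0.1619] -47 [ 0.6345 -0.1504] -42 [ 0.647  -0.1377] -37 [ 0.6582 -0.1241] -32 [ 0.6683 -0.1095] -27 [ 0.677  -0.0941] -22 [ 0.6843 -0.0779] -17 [ 0.6902 -0.0613] -12 [ 0.6947 -0.0441] -7 [ 0.6976 -0.0266] -2 [ 0.699 -0.009]
```

```bash
python3 -m pendant '[[[1.4,-0.3,0.4],[0,0,0],255],[[1.4,-0.4,0],[0,0,0],255],[[1.0,-0.3,0],[0,0,0],255],[[1.1,-0.3,0],[0,0,3],255],[[1.2,-0.2,0],[0,0,3.5],255],[[1.2,-0.1,0],[0,0,3.5],255]]'
python3 - <<'E'
from h import *
o=manip.get_obs(); p=o['position']-np.array([.4961,-.0019,0]); print(o['position'],yaw(o),o['ft_force'],np.hypot(*p[:2]),np.rad2deg(np.arctan2(p[1],p[0])))
E
```

```text
clock: 29.28
position: [0.4823, -0.2059, 0.1773]
ee_rot: [1.0, 0.011, 0.001, -0.0]
ft_force: [-1.6, 0.6, 0.4]
grip_width: 0.0
[ 0.48229844 -0.20592286  0.17734038] (np.float64(1.3044385126641385), array([ 1.42834776e-03,  2.49601328e-04, -9.99998949e-01])) [-1.60885039  0.61562639  0.42558218] 0.204489144646758 -93.86999897395799
```

```bash
python3 -m pendant '[[[1.25,0,-0.2],[0,0,3.5],255],[[1.25,0.05,0],[0,0,3.5],255],[[1.25,0.15,0],[0,0,3.5],255],[[1.2,0.2,0],[0,0,3.5],255],[[1.2,0.3,0],[0,0,3.5],255],[[1.15,0.4,0],[0,0,3.5],255],[[1.15,0.5,0],[0,0,3.5],255]]'
python3 - <<'E'
from h import *
o=manip.get_obs(); p=o['position']-np.array([.4961,-.0019,0]); print(o['position'],yaw(o),o['ft_force'],np.hypot(*p[:2]),np.rad2deg(np.arctan2(p[1],p[0])))
c=snap('scene','s10'); crop('s10',275,110,425,215,5.3,'s10c')
E
```

```text
clock: 30.15
position: [0.5725, -0.1923, 0.1741]
ee_rot: [0.972, 0.237, -0.0, -0.0]
ft_force: [-1.3, -0.8, 0.4]
grip_width: -0.001
[ 0.57249054 -0.19234027  0.17407744] (np.float64(27.360165225942207), array([-2.32125188e-04,  9.25338844e-04, -9.99999545e-01])) [-1.30733406 -0.77969435  0.38014439] 0.20519018654119406 -68.1429962978309
```

View pics/s10c.png

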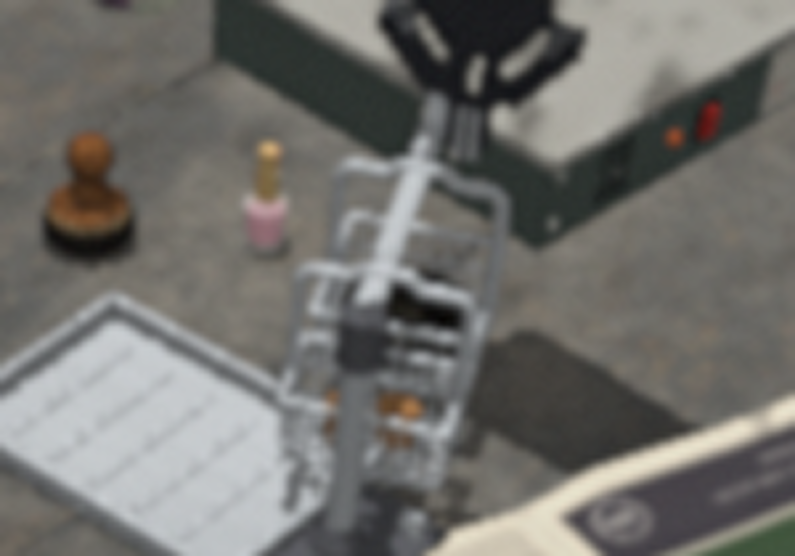

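```bash
python3 -m pendant '[[[1.1,0.55,0],[0,0,3.5],255],[[1.05,0.6,0],[0,0,3.5],255],[[1,0.7,0],[0,0,3.5],255],[[0.95,0.75,0],[0,0,3.5],255],[[0.9,0.8,0],[0,0,3.5],255],[[0.85,0.85,0],[0,0,3.5],255],[[0.8,0.9,0],[0,0,3.5],255]]'
python3 - <<'E'
from h import *
o=manip.get_obs(); p=o['position']-np.array([.4961,-.0019,0]); print(o['position'],yaw(o),o['ft_force'],np.hypot(*p[:2]),np.rad2deg(np.arctan2(p[1],p[0])))
E
```

```text
clock: 31.08
position: [0.6431, -0.1433, 0.1725]
ee_rot: [0.896, 0.445, -0.001, -0.0]
ft_force: [-0.4, -0.9, 1.6]
grip_width: 0.003
[ 0.64313274 -0.14334343  0.17247844] (np.float64(52.81922673622917), array([-9.95906031e-04, -2.81309791e-04, -9.99999465e-01])) [-0.44606014 -0.87607248  1.61208424] 0.204021741575804 -43.89001533697228
```

```bash
python3 -m pendant '[[[0.75,0.9,0.2],[0,0,3.4],255],[[0.7,1,0],[0,0,3.4],255],[[0.65,1,0],[0,0,3.4],255],[[0.55,1.1,0],[0,0,3.4],255],[[0.5,1.1,0],[0,0,3.4],255],[[0.4,1.1,0],[0,0,3.4],255],[[0.35,1.1,0],[0,0,3.4],255]]'
python3 - <<'E'
from h import *
o=manip.get_obs(); p=o['position']-np.array([.4961,-.0019,0]); print(o['position'],yaw(o),o['ft_force'],np.hypot(*p[:2]),np.rad2deg(np.arctan2(p[1],p[0])))
c=snap('scene','s11'); crop('s11',245,100,405,220,5,'s11c')
E
```

```text
clock: 31.95
position: [0.6852, -0.0734, 0.1723]
ee_rot: [0.781, 0.625, -0.001, 0.001]
ft_force: [-0.4, -1.5, 0.5]
grip_width: -0.001
[ 0.68516531 -0.07341237  0.17226313] (np.float64(77.31421317835463), array([-0.00122224, -0.00300326, -0.99999474])) [-0.41728361 -1.5223673   0.45458385] 0.20213784718387334 -20.718703756961006
```

View pics/s11c.png

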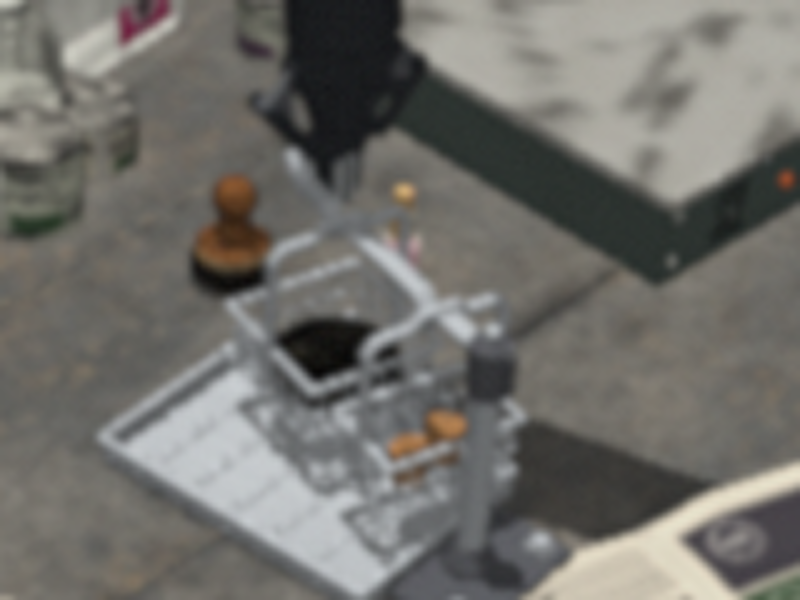

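```bash
python3 -m pendant '[[[0.35,1.1,0.2],[0.2,-0.1,3.4],255],[[0.3,1.1,0],[0,0,3.4],255],[[0.25,1.1,0],[0,0,3.4],255],[[0.15,1,0],[0,0,2.5],255],[[0.1,0.6,0],[0,0,1.5],255]]'
python3 - <<'E'
from h import *
o=manip.get_obs(); p=o['position']-np.array([.4961,-.0019,0]); print(o['position'],yaw(o),o['ft_force'],np.hypot(*p[:2]),np.rad2deg(np.arctan2(p[1],p[0])))
E
```

```text
clock: 32.62
position: [0.6975, -0.0246, 0.1727]
ee_rot: [0.695, 0.719, -0.0, -0.0]
ft_force: [-0.6, -1.0, 0.4]
grip_width: 0.002
[ 0.69751564 -0.024595    0.17270752] (np.float64(91.92284987493518), array([-1.22922497e-03,  1.17665066e-04, -9.99999238e-01])) [-0.63513995 -1.0388572   0.39508941] 0.2026902169316266 -6.428827303910811
```

```bash
python3 -m pendant '[[[0,0.5,0],[0,0,1],255],[[0,0.5,0],[0,0,0],255]]'; python3 -m pendant '[[[0,0.4,0],[0,0,0],255]]';python3 -m pendant '[[[0,0.3,0],[0,0,0],255]]'
```

```text
clock: 32.88
position: [0.6977, -0.0146, 0.1726]
ee_rot: [0.689, 0.725, -0.0, -0.0]
ft_force: [0.2, -0.5, 1.2]
grip_width: 0.002
clock: 33.0
position: [0.6977, -0.0132, 0.1726]
ee_rot: [0.69, 0.724, -0.002, 0.001]
ft_force: [-1.8, -12.9, 3.6]
grip_width: 0.003
clock: 33.12
position: [0.6976, -0.0134, 0.1727]
ee_rot: [0.691, 0.723, -0.004, 0.002]
ft_force: [-2.4, -9.9, 3.2]
grip_width: -0.0
```

```bash
python3 -m pendant '[[[0,0,0],[0,0,0],255],[[0,-1,0],[0,0,0],255],[[0.2,-1.5,0],[0,0,0],255],[[0,0,3],[0,0,0],255],[[0,0,5],[0,0,0],255],[[0,0,6],[0,0,0],255],[[-2,0,6],[0,0,0],255],[[-2,0,4],[0,0,0],255],[[-2,0,0],[0,0,0],255],[[0,0,0],[0,0,0],255]]'
python3 - <<'E'
from h import *
c=snap('wrist','w17'); o=c['obs']; print(o['position'],yaw(o))
c=snap('scene','s12'); crop('s12',245,100,405,220,5,'s12c')
E
```

```text
clock: 34.38
position: [0.6376, -0.0477, 0.4176]
ee_rot: [0.694, 0.72, -0.003, 0.001]
ft_force: [0.1, -0.4, -0.1]
grip_width: 0.0
[ 0.63755101 -0.04766751  0.41761104] (np.float64(92.17595818469599), array([-0.00298032, -0.00674342, -0.99997282]))
```

View pics/w17.png

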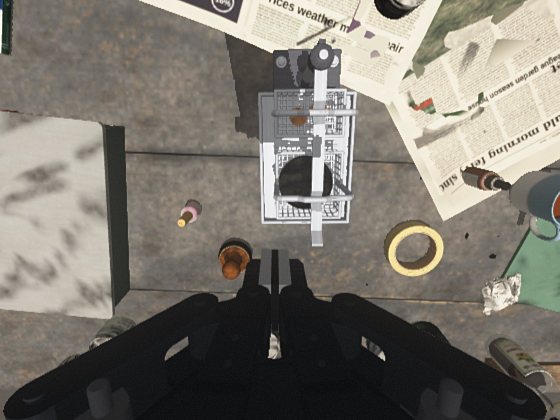

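View pics/s12c.png

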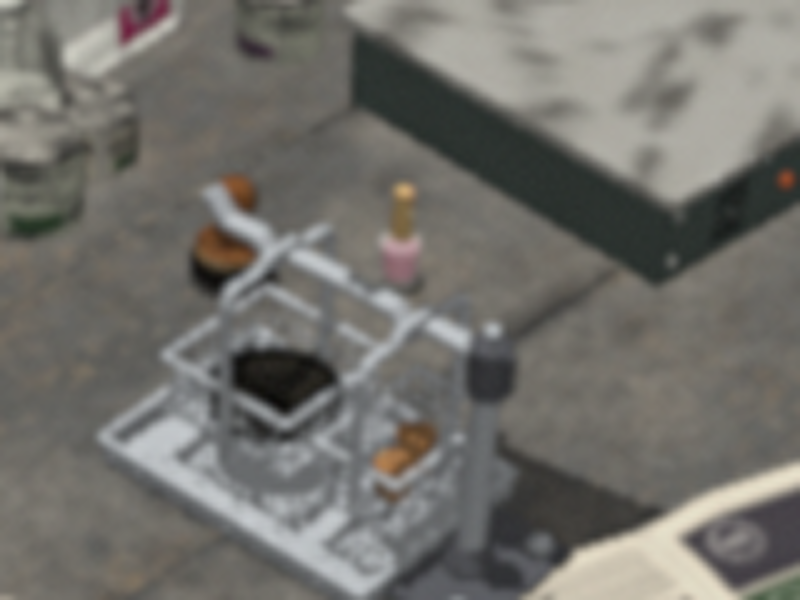

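Run:
```python
from h import *
crop('w17',240,30,380,260,3.4 and 2.6,'w17a')
c=load('w17'); P=cloud(c); ax=np.array([.4961,-.0019])
k=(P[...,2]>.16)&(P[...,2]<.195)&(P[...,0]>.52)&(P[...,0]<.73)&(abs(P[...,1])<.06)
q=P[k]; r=q[:,:2]-ax; a=np.arctan2(r[:,1],r[:,0]); s=np.hypot(r[:,0],r[:,1])
m=(s>.19)&(abs(a-np.median(a[s>.19]))<.06); t=a[m].mean(); print('arm yaw',t,'tip part; strap mid',a[(s>.1)&(s<.14)&(abs(a-t)<.08)].mean(), 'tray yaw ~.053')
d=np.array([np.cos(t),np.sin(t)]);n=np.array([-d[1],d[0]])
S=(P[...,:2]-ax)@d; N=(P[...,:2]-ax)@n
for lo,hi in [(.03,.1),(.13,.2)]:
    for nlo,nhi in [(-.012,.012),(.022,.042),(-.042,-.022)]:
        w=(S>lo)&(S<hi)&(N>nlo)&(N<nhi)&(P[...,2]>.15)&(P[...,2]<.185)
        if nlo<0<nhi: w&=P[...,2]>np.where((abs(N)<.008),.166,.16)
        b=P[w]
        z=np.sort(b[:,2]); 
        for nb in ([(-.012,-.008),(.008,.012)] if nlo<0<nhi else [(nlo,nhi)]):
            ww=w&(N>nb[0])&(N<nb[1])
            print((lo,hi),nb,ww.sum(),'s',S[ww].mean().round(4) if ww.any() else None,'ztop',np.percentile(P[...,2][ww],90).round(4) if ww.any() else None)
```

```text
arm yaw 0.04912791573363571 tip part; strap mid 0.0473614232423434 tray yaw ~.053
(0.03, 0.1) (-0.012, -0.008) 24 s 0.0576 ztop 0.1726
(0.03, 0.1) (0.008, 0.012) 21 s 0.0575 ztop 0.1723
(0.03, 0.1) (0.022, 0.042) 115 s 0.0577 ztop 0.1658
(0.03, 0.1) (-0.042, -0.022) 112 s 0.0581 ztop 0.1655
(0.13, 0.2) (-0.012, -0.008) 19 s 0.1641 ztop 0.1727
(0.13, 0.2) (0.008, 0.012) 19 s 0.1642 ztop 0.1723
(0.13, 0.2) (0.022, 0.042) 90 s 0.1638 ztop 0.1657
(0.13, 0.2) (-0.042, -0.022) 90 s 0.1645 ztop 0.1654
```

View pics/w17a.png

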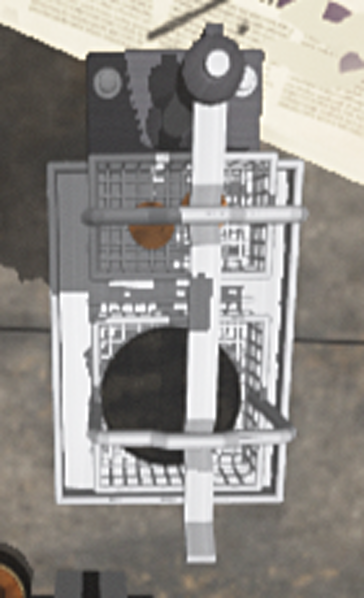

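Run:
```python
from h import *
c=load('w17'); P=cloud(c); ax=np.array([.4961,-.0019]);t=.048
d=np.array([np.cos(t),np.sin(t)]);n=np.array([-d[1],d[0]])
S=(P[...,:2]-ax)@d; N=(P[...,:2]-ax)@n
for lo,hi in [(.045,.07),(.152,.177)]:
    w=(S>lo)&(S<hi)&(abs(N)<.08)&(P[...,2]>.15)&(P[...,2]<.18); print('bail N',N[w].min().round(4),N[w].max().round(4))
    w=(S>lo)&(S<hi)&(abs(N)<.03)&(P[...,2]>.1695)&(abs(N)>.0085); print('crook N',N[w].min().round(4),N[w].max().round(4))
for nm,sl,b in [('small',.058,.032),('large',.165,.052)]:
    w=(abs(S-sl)<b+.006)&(abs(N)<.06)&(P[...,2]>.08)&(P[...,2]<.096); print(nm,'rim S',S[w].min().round(4),S[w].max().round(4),'N',N[w].min().round(4),N[w].max().round(4))
a=load('scene0');b=snap('scene','s13')
diff=np.abs(a['pixels'].astype(int)-b['pixels']).sum(-1)
for n_,(u,v) in dict(ink=(343,245),drop=(233,230),varn=(325,147),mug=(195,240)).items(): print(n_,diff[v-12:v+12,u-10:u+10].mean().round(1))
o=manip.get_obs();print(o['clock'],o['ft_force'].round(2))
```

```text
bail N -0.0567 0.0508
crook N -0.0196 0.0136
bail N -0.0541 0.0513
crook N -0.0179 0.0143
small rim S 0.0237 0.0912 N -0.0539 0.0496
large rim S 0.1111 0.2193 N -0.0547 0.0508
ink 2.2
drop 2.0
varn 33.8
mug 2.1
34.525 [-0.58 -0.53 -0.5 ]
```

```bash
python3 -c "
from workcell import manip
print(manip.hand_in())"
```

```text
the job is handed in; nothing more can be done
None
```

The job is handed in at about 34.5 s on the robot's clock. The small basket hangs in the inner dip and the large one in the outer dip, and the arm is back against its home stop.

I swung the arm out about 1.8 rad with closed fingers. Each basket was then gripped by one grip bar, threaded over the arm's free end and lowered into its dip. Finally I pushed the arm back until the force jumped to about 13 N at the stop, and lifted the gripper clear.

Last checks, from wrist-camera depth and the scene camera:
- **Arm:** its direction is 0.048 rad in the world, against about 0.053 rad for the tray, so it is within about 0.01 rad of home.
- **Seating:** the crooks sit 57.6 mm and 164.1 mm out from the post (seats at 58 and 165 mm). They are 1–2 mm high and about 3 mm off sideways, well inside the 12 mm allowed.
- **Baskets:** both grip bars of each bail read level. The lid shows in the large basket. The last scene picture shows both corks in the small basket; in the last wrist picture the strap and bail hide most of one.
- **Bystanders:** the ink tin, dropper bottle and mug look the same as in the first picture. The image difference at the varnish bottle was higher (33.8, against about 2 for the others). I put that down to the arm or its shadow no longer being next to it, because its cap is at the same pixel as before.

One thing disagreed with the task text: the arm was not fully home at the start. It measured about 0.22 rad out from the tray's axis.

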